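# Tare check in the mushroom packing hall

## Task

Hang the steel weighing scoop by its hook on the load bar under the scale's head, between the bar's two collars, easing it down and letting go slowly so that it comes to hang freely and still and does not swing hard or drop off. Then turn the peak pointer knob on the tilted indicator box back to its zero stop. Leave the other things on the table where they stand.

Things in the scene. Friction and masses are not known exactly. Their poses are not given: they have to be found in the camera images.
- scoop: loose steel weighing scoop, 0.18 to 0.36 kg, flat on the table at the start. Origin: centre of the pan's underside. Pan 110 mm (x) by 90 mm (y), walls 40 mm high, open nose at -x. A 36 mm wide, 4 mm thick strap rises at x = 55 to 59 mm to z = 179 mm and bends to +x into a downward-opening hook. Centre of mass: x = 26, z = 49 mm.
- scoop_grip (a point): where to take the scoop: black bar 12 mm wide (y), 20 mm high (z), 70 mm long (scoop x = -15 to 55 mm); this point is on its centre line at x = 15, y = 0, z = 105 mm of the scoop; axes as the scoop's. The strap is 40 mm further along +x and rises 74 mm above it.
- scoop_hook (a point): middle of the underside of the hook's 4 mm top plate, at x = 69, y = 0, z = 175 mm of the scoop; axes as the scoop's. The slot is 20 mm wide (x = 59 to 79 mm). Hanging freely, the scoop leans about 21 degrees: its pan swings to its own +x under the bar, the nose points down and the bar lies in the corner of top plate and lip.
- scoop_lip (a point): lower edge of the hook's 4 mm thick downturned lip, at x = 81, y = 0, z = 152 mm of the scoop, 23 mm below the top plate's underside.
- scale: fixed hanging scale. Origin on the table under the middle of the load bar; its front is -x. 30 mm posts at y = -150 and +150 mm, on feet 150 mm long. The head, 90 mm deep (x = -45 to 45 mm) and 340 mm wide, spans z = 335 to 410 mm and overhangs the bar, so the tool must come tilted from the front.
- bar_mid (a point): middle of the load bar's axis, 265 mm above the table; axes as the scale's. Steel bar 10 mm thick, along y, 140 mm long, its axis 70 mm below the head's underside. Two 24 mm collars fill y = -32 to -28 and 28 to 32 mm; the hook goes between them. Rods at y = -65 and 65 mm hold the bar to the head.
- indicator: fixed grey indicator box tilted on a foot. Origin on the table under the box's centre. The box is 130 by 120 by 40 mm, its face tilted 0.52 rad (30 degrees) towards its -x; highest edge about 112 mm above the table.
- peak_knob_grip (a point): point on the knob's axis, 37 mm out from the indicator's face, where to grip. The black knob is a bar 42 mm long, 14 mm thick, 32 mm high (from 12 to 44 mm above the face). The point turns with the knob: its z is the outward axis, 0.52 rad from vertical, its x runs along the bar; at zero the bar lies along the indicator's x.
- peak_knob (a joint): angle of the peak pointer knob, rad. 0 is the zero stop (hard), growing clockwise as seen facing the dial, up to 2.8; starts between 0.6 and 1.4. So it is reset by turning it anticlockwise until its white mark points at the dial's thick tick, at the low edge of the face. Dry friction 0.03 N m; it stays where it is left.
- bottle: white plastic bottle, 62 mm diameter, 185 mm high, upright, a bystander; origin under its centre
- tub: clear jar with white lid, 72 mm diameter, 120 mm high, upright, a bystander; origin under its centre
- punnet: black open punnet of small mushrooms, 120 by 85 mm, about 45 mm high with its contents, a bystander; origin under its centre
- mushroom_a: larger mushroom standing on its stem, 48 mm across, 69 mm high, a bystander; origin under its centre
- mushroom_b: smaller mushroom standing on its stem, 39 mm across, 56 mm high, a bystander; origin under its centre
- weight: brass check weight, 40 mm diameter, 60 mm high, a bystander; origin under its centre
- brush: brush with wooden handle, 190 mm long, 42 mm wide and 20 mm high, lying crosswise under the scale's back side, a bystander; origin at its underside
There are look-alikes about, which are no part of the job. Leave any purple look-alike of the scoop alone. Leave any green look-alike of the indicator alone.

How it is judged:
By the outcome, as a careful person would: the job done as asked, in the order asked, and still so for the second after the job is handed in, with the robot touching nothing.
It also fails if it takes over 69 s, if anything falls off the work surface, if the arm or the gripper's body presses on something with over 40 N, if the wrist force passes 120 N, or if a joint passes its speed limit or range.

## Robot

A 7-joint arm with a two-finger parallel gripper is mounted at the origin on the work surface. World frame = base frame: x ahead of the robot, y to its left, z up, the work surface at z = 0. Lengths are in m, angles in degrees, forces in N, time in s.
With the tool pointing down it reaches from about 0.4 to 0.85 m from the base axis. Payload 10.4 kg.
Tool frame: the origin (TCP) lies between the finger pads; the fingertips stand 8 mm ahead of it and the grasp point (between the pads) lies 11 mm behind it; z points along the fingers, y is the direction in which the jaws open and shut (so a half turn about z gives the same grasp; the last joint's range is limited). The gripper opens to 85 mm and grips with 20 to 120 N. Pads are 22 mm wide; open, the fingers measure 114 mm over their backs; the gripper's body (76 mm by 85 mm) begins 54 mm behind the grasp point. The pads swing forward as they close: fully open they stand 13 mm farther back than shut.
Start: joints at [67.403, 19.034, -3.707, 83.658, 1.238, 77.344, -5.071], TCP at [0.227, -0.582, 0.239] pointing down, gripper open.
Joint ranges: [-148.97, 148.97], [-28.65, 121.19], [-84.17, 76.75], [9.2, 138.47], [-72.65, 252.65], [3.7, 117.97], [-149.18, 149.18]. Speed limits (degrees/s): [127.2, 127.2, 159.86, 159.86, 180, 180, 180].

## Interface

Orientations are given as a 3x3 rotation matrix whose columns are the frame's x, y, z axes.
In Python, from workcell import ctrl, cams gives the robot as it stands. The module is installed in compiled form; this text tells all that it offers.
- The arm moves only by the tool move_arm, never from a script. Its argument "plan" is a list of rows, each an object with "slide": the shift along the tool's x, y, z as a fraction of full scale, a list of three; "twist": the turn about the tool's z as a fraction of full scale. In form: [{"slide": [dx, dy, dz], "twist": twist}, ...]. A call has exactly 10 rows; each row shifts and turns the commanded pose from where the row before left it, along the tool's axes as they then stand; what a row does not reach is not made up. Full scale, the value 1, is 1 m for a shift and 180 degrees for a turn. A row lasts 1/8 s, in which the tool goes at most 62.5 mm and 10.7 degrees, less where a joint would pass 70% of its speed; a pose out of reach is approached as far as the arm can. A call with a number of a shift or a turn outside -1 to 1 is refused whole. A call with a gripper value outside its range is refused whole. "grip" is the gripper command: -1 is fully open, 1 is shut, values between are in proportion, set as the call begins (left out, the last holds). The fingers move at their own pace and stop on an object; "grip_force" is the grip in N (left out, the last holds). Time passes only in rows, so rows that do not move let the fingers close, or fill a call up. It gives the time, the measured TCP pose, the force and the opening at its end, in the units of the state.
- ctrl.get_obs(): the state, without advancing time (a new reading comes with each control period).
- cams.camera(name): name is "scene" or "top" or "wrist"; returns a dict with "image" (384x512x3 uint8, blue, green, red), "camera_matrix" (3x3 intrinsics, pixels), "dist_coeffs" ([k1, k2, p1, p2, k3] as OpenCV has them; the pictures are not rectified), "extrinsics" (4x4, takes a point from world to camera coordinates); the wrist camera has in their place "mount" (4x4, takes a point from camera to tool coordinates, whose origin is the TCP and whose axes are the flange's). Camera axes: x right, y up, looking along -z (the intrinsics and any distortion apply to the point x, -y, -z); pixel columns grow to the right and rows downward; lengths in m; the calibration is good to about 2 mm. A picture is of the moment at which its call begins: read the wrist's pose just before it. There is no depth.
- ctrl.hand_in(): hands the job in, once; it reports no verdict.
The state is a dict: "clock": time; "joint_pos": joint angles; "qd": joint speeds; "tau": joint torques, N m; "position": TCP position; "tool_rot": TCP orientation; "wrist_force": force on the tool from outside, world axes, zero at the start; "ft_torque": the same for the moment, N m; "grip_width": finger opening in m.
Only numpy, scipy, OpenCV 4.12 (cv2) and the standard library are available. Lean on these libraries where they do the work, as an engineer would, in place of code of your own. Each camera call takes 0.05 s, during which the arm holds its last target.

## Working session

There is one attempt and no reset: what is moved stays moved. The work goes in short steps, Python scripts to look and compute and a tool call to move; the robot and the scene stay as the last step left them, time stands still between calls to the robot, and variables do not carry over. Pictures are saved under pics/ and viewed, and the job is handed in when it is done.

Besides the shell and the picture viewer there is one more tool, called after "Emit:" as a command line: name --argument value ..., lists and objects as JSON in quotes. move_arm: Moves the arm, as the interface text tells. Its arguments: {"type":"object","properties":{"plan":{"type":"array"},"grip":{"type":"number"},"grip_force":{"type":"number"}},"required":["plan"]}

```bash
mkdir -p pics; ls; python3 - <<'E'
from workcell import ctrl, cams
import cv2
print(ctrl.get_obs())
for n in ["scene","top","wrist"]:
    c=cams.camera(n); cv2.imwrite(f"pics/{n}0.png",c["image"])
    print(n,{k:v for k,v in c.items() if k!="image"})
E
```

```text
pics
{'clock': 0.0, 'joint_pos': array([67.40363636, 19.07394938, -3.70437423, 83.70706045,  1.23691107,
       77.34258886, -5.07022977]), 'qd': array([-0.06554563, -0.07124225,  0.0774124 , -0.08135331, -0.02446648,
        0.02725653, -0.00316611]), 'tau': array([ 1.26384988e-03, -6.25443006e+01,  5.00043947e-02, -3.91604984e+01,
        1.63519563e-02,  9.93298483e-03,  2.72060851e-05]), 'position': array([ 0.22688611, -0.58196805,  0.23848548]), 'tool_rot': array([[ 9.31688104e-01,  3.63258752e-01, -5.96827620e-04],
       [ 3.63259235e-01, -9.31687150e-01,  1.33521500e-03],
       [-7.10280893e-05, -1.46080708e-03, -9.99998930e-01]]), 'wrist_force': array([ 0.58133927, -0.74698633,  0.74248601]), 'ft_torque': array([-0.00239126, -0.01107797,  0.03112034]), 'grip_width': 0.08554860324655737}
scene {'camera_matrix': array([[368.48585584,   0.        , 254.48094902],
       [  0.        , 368.48585584, 186.49275338],
       [  0.        ,   0.        ,   1.        ]]), 'dist_coeffs': array([-0.00131015,  0.        ,  0.        ,  0.        ,  0.        ]), 'extrinsics': array([[ 0
[... 680 characters left out ...]
587, -1.38416498],
       [ 0.        ,  0.        ,  0.        ,  1.        ]])}
wrist {'camera_matrix': array([[294.8236414 ,   0.        , 253.21463571],
       [  0.        , 294.8236414 , 194.19105073],
       [  0.        ,   0.        ,   1.        ]]), 'dist_coeffs': array([-0.06356564,  0.        ,  0.        ,  0.        ,  0.        ]), 'mount': array([[ 3.45666090e-04,  9.63666083e-01,  2.67109642e-01,
         6.63447707e-02],
       [ 9.99999543e-01, -5.71245250e-04,  7.66815227e-04,
         1.10044286e-03],
       [ 8.91538940e-04,  2.67109255e-01, -9.63665840e-01,
        -1.34195781e-01],
       [ 0.00000000e+00,  0.00000000e+00,  0.00000000e+00,
         1.00000000e+00]])}
```

View pics/scene0.png

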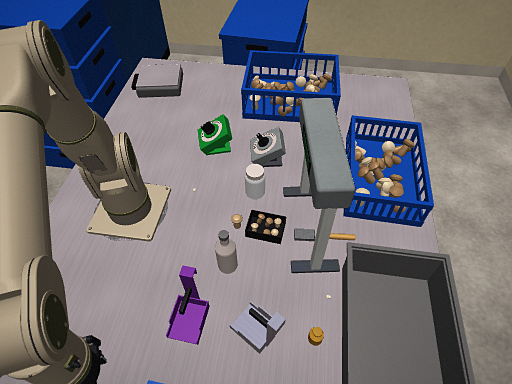

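View pics/top0.png

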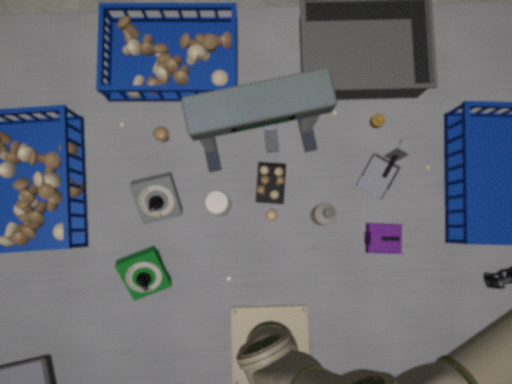

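View pics/wrist0.png

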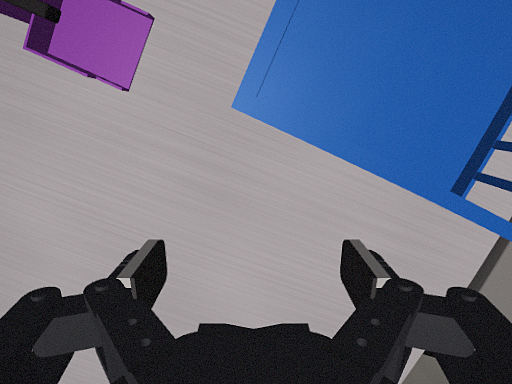

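```bash
cat > h.py <<'E'
import numpy as np, cv2, pickle
from workcell import ctrl, cams
def shot(name,tag):
    o=ctrl.get_obs(); c=cams.camera(name)
    if name=="wrist":
        T=np.eye(4);T[:3,:3]=o["tool_rot"];T[:3,3]=o["position"]
        E=np.linalg.inv(T@np.array(c["mount"]))
    else: E=np.array(c["extrinsics"])
    c["E"]=E; c["obs"]=o
    cv2.imwrite(f"pics/{tag}.png",c["image"]); pickle.dump(c,open(f"pics/{tag}.pkl","wb"))
    return c
def load(tag): return pickle.load(open(f"pics/{tag}.pkl","rb"))
def ray(c,uv):
    p=cv2.undistortPoints(np.array([[uv]],float),c["camera_matrix"],c["dist_coeffs"])[0,0]
    d=np.array([p[0],-p[1],-1.]); E=c["E"]; R=E[:3,:3]; o=-R.T@E[:3,3]; d=R.T@d
    return o,d/np.linalg.norm(d)
def atz(c,uv,z):
    o,d=ray(c,uv); return o+d*(z-o[2])/d[2]
def tri(l):
    A=np.zeros((3,3));b=np.zeros(3);R=[]
    for c,uv in l:
        o,d=ray(c,uv);P=np.eye(3)-np.outer(d,d);A+=P;b+=P@o;R.append((o,P))
    x=np.linalg.solve(A,b); return x,[np.linalg.norm(P@(x-o)) for o,P in R]
def proj(c,X):
    X=np.atleast_2d(X);q=X@c["E"][:3,:3].T+c["E"][:3,3]
    q=q*[1,-1,-1]
    return cv2.projectPoints(q,np.zeros(3),np.zeros(3),c["camera_matrix"],c["dist_coeffs"])[0][:,0]
def crop(tag,out,x0,y0,x1,y1,s):
    im=cv2.imread(f"pics/{tag}.png")[y0:y1,x0:x1]
    cv2.imwrite(f"pics/{out}.png",cv2.resize(im,None,fx=s,fy=s,interpolation=cv2.INTER_CUBIC))
def st():
    o=ctrl.get_obs()
    for k in ["clock","joint_pos","position","tool_rot","wrist_force","ft_torque","grip_width"]: print(k,np.round(o[k],4).tolist())
    return o
E
python3 - <<'E'
from h import *
shot("top","t1");shot("scene","s1")
crop("t1","t1a",340,90,440,200,6)
crop("s1","s1a",210,270,340,370,6)
crop("t1","t1b",110,50,350,230,3)
crop("s1","s1b",180,80,370,290,3)
E
```

```text
(no output)
```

View pics/t1a.png

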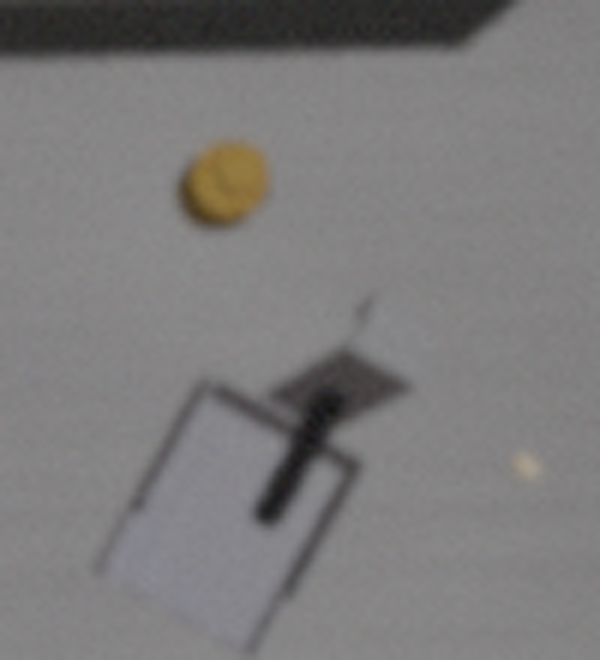

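View pics/s1a.png

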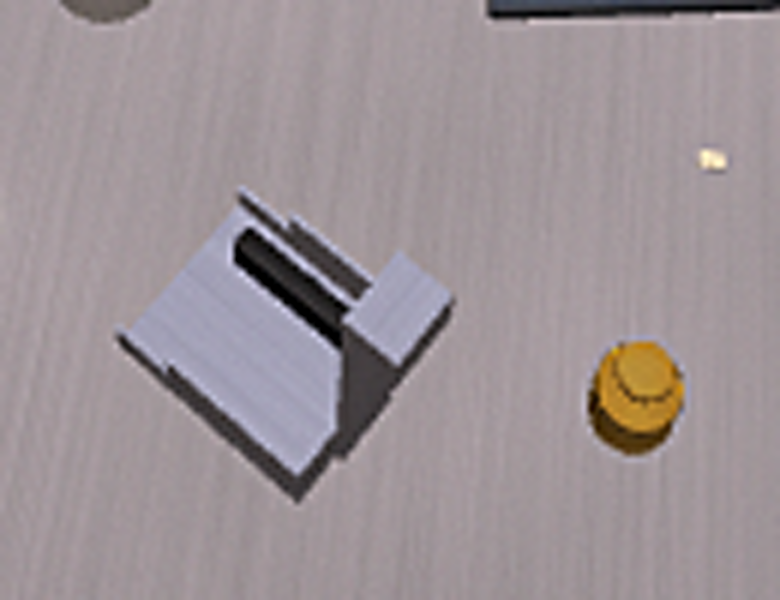

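View pics/t1b.png

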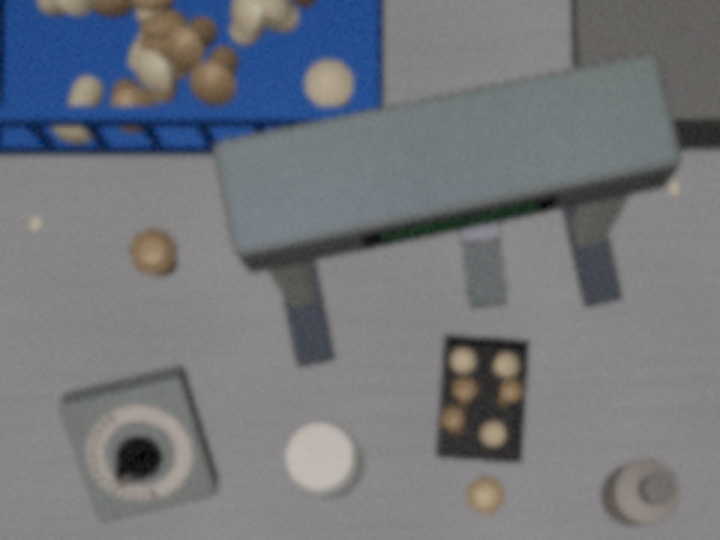

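View pics/s1b.png

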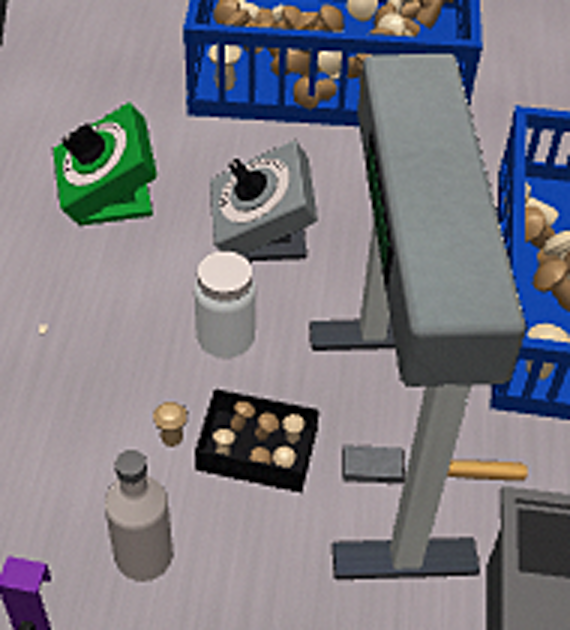

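```bash
cat > fit.py <<'E'
from h import *
from scipy.optimize import least_squares
def fit(obs,x0,origin_z=0):
    # obs: list (cam, uv, local pt)
    def res(p):
        c,s=np.cos(p[2]),np.sin(p[2]);R=np.array([[c,-s,0],[s,c,0],[0,0,1]])
        return np.concatenate([proj(k,R@np.array(l)+[p[0],p[1],0])[0]-uv for k,uv,l in obs])
    r=least_squares(res,x0,loss="soft_l1"); print(np.round(r.x,4),np.degrees(r.x[2])); print(np.round(res(r.x).reshape(-1,2),1).tolist()); return r.x
E
python3 - <<'E'
from fit import *
t=load("t1");s=load("s1")
T=lambda x,y:np.array([x/6+340,y/6+90]); S=lambda x,y:np.array([x/6+210,y/6+270])
m=1e-3
o=[(t,T(268,518),(-15*m,0,115*m)),(t,T(207,380),(.055,.045,.04)),(t,T(357,463),(.055,-.045,.04)),
(s,S(400,250),(.083,.018,.179)) ,(s,S(455,300),(.083,-.018,.179)),(s,S(400,367),(.055,-.018,.179)),(s,S(343,318),(.055,.018,.179)),(s,S(297,502),(.055,-.045,0))]
# check cam order: also try swapped
p=fit(o,[.55,-.33,-.5])
o2=list(o);o2[3]=(s,S(400,250),(.055,.018,.179));o2[4]=(s,S(455,300),(.083,.018,.179));o2[5]=(s,S(400,367),(.083,-.018,.179));o2[6]=(s,S(343,318),(.055,-.018,.179))
p=fit(o2,[.55,-.33,-.5])
# scale
T=lambda x,y:np.array([x/3+110,y/3+50]); S=lambda x,y:np.array([x/3+180,y/3+80])
o=[(t,T(214,146),(.045,.17,.41)),(t,T(656,57),(.045,-.17,.41)),(t,T(680,155),(-.045,-.17,.41)),(t,T(243,258),(-.045,.17,.41)),
(s,S(365,57),(-.045,.17,.41)),(s,S(457,57),(.045,.17,.41)),(s,S(520,325),(.045,-.17,.41)),(s,S(400,335),(-.045,-.17,.41)),(s,S(338,578),(-.075,-.165,0)),(s,S(480,575),(.075,-.165,0))]
p=fit(o,[.6,0,.2])
# indicator
E
```

```text
[ 0.4924 -0.3436 -0.4436] -25.414650037220262
[[0.3, 1.8], [-1.4, 0.4], [1.2, -1.4], [7.8, 4.4], [-9.3, 8.7], [-10.2, -9.1], [7.4, -13.4], [0.6, -0.2]]
[ 0.4977 -0.3424 -0.5393] -30.89919436874057
[[-0.7, -0.3], [0.3, -1.8], [1.7, -1.1], [-0.6, -0.1], [-0.4, -1.1], [-0.4, -0.3], [-0.3, 0.2], [0.1, 0.3]]
[0.6264 0.0157 0.1793] 10.27514059615242
[[-1.1, -1.9], [1.5, -2.7], [2.4, 3.4], [-2.9, 0.0], [-2.2, -1.4], [-1.1, -2.2], [2.2, 2.2], [2.2, 0.0], [-2.5, 0.2], [-1.7, -0.3]]
```

Emit:
move_arm --plan '[{"slide": [0,0,-0.02],"twist": -0.05},{"slide": [0,0,-0.02],"twist": -0.05},{"slide": [0,0,-0.02],"twist": -0.05},{"slide": [0,0,-0.02],"twist": -0.05},{"slide": [0,0,-0.02],"twist": -0.05},{"slide": [0,0,-0.02],"twist": -0.05},{"slide": [0,0,-0.02],"twist": -0.05},{"slide": [0,0,-0.02],"twist": -0.05},{"slide": [0,0,-0.02],"twist": -0.05},{"slide": [0,0,-0.02],"twist": -0.05}]' --grip -1

```text
clock: 1.5
position: [0.227, -0.5822, 0.4399]
tool_rot: [[-0.368, 0.93, -0.0], [0.93, 0.368, 0.0], [0.0, 0.0, -1.0]]
wrist_force: [-0.1, 0.2, -0.3]
grip_width: 0.0852
```

```bash
python3 -c "
from h import *
st()"
```

```text
clock 1.5
joint_pos [74.2816, 19.1935, -14.398, 60.146, 4.7775, 101.1914, 83.178]
position [0.227, -0.5822, 0.4399]
tool_rot [[-0.3681, 0.9298, -0.0], [0.9298, 0.3681, 0.0001], [0.0001, 0.0, -1.0]]
wrist_force [-0.0642, 0.2374, -0.3285]
ft_torque [-0.0434, -0.0428, -0.0279]
grip_width 0.0852
```

Emit:
move_arm --plan '[{"slide": [-0.05,0,0],"twist": 0},{"slide": [-0.05,0,0],"twist": 0},{"slide": [-0.05,0,0],"twist": 0},{"slide": [-0.05,0,0],"twist": 0},{"slide": [-0.05,0,0],"twist": 0},{"slide": [-0.05,0,0],"twist": 0},{"slide": [-0.05,0,0],"twist": 0},{"slide": [0,0,0],"twist": 0},{"slide": [0,0,0],"twist": 0},{"slide": [0,0,0],"twist": 0}]'

```text
clock: 2.75
position: [0.2945, -0.753, 0.4032]
tool_rot: [[-0.375, 0.927, -0.005], [0.927, 0.375, -0.022], [-0.018, -0.013, -1.0]]
wrist_force: [0.4, 1.2, 0.7]
grip_width: 0.0854
```

```bash
python3 -c "
from h import *
st()"
```

```text
clock 2.75
joint_pos [69.9479, 54.8771, -49.624, 9.2364, 46.3124, 117.9121, 84.4091]
position [0.2945, -0.753, 0.4032]
tool_rot [[-0.3752, 0.9269, -0.0051], [0.9268, 0.375, -0.0216], [-0.0181, -0.0129, -0.9998]]
wrist_force [0.3689, 1.2232, 0.6884]
ft_torque [0.0067, -0.0409, -0.0734]
grip_width 0.0854
```

Emit:
move_arm --plan '[{"slide": [-0.06,0,0],"twist": 0},{"slide": [-0.06,0,0],"twist": 0},{"slide": [-0.06,0,0],"twist": 0},{"slide": [-0.06,0,0],"twist": 0},{"slide": [-0.06,0,0],"twist": 0},{"slide": [-0.06,0,0],"twist": 0},{"slide": [-0.06,0,0],"twist": 0},{"slide": [-0.06,0,0],"twist": 0},{"slide": [-0.06,0,0],"twist": 0},{"slide": [0,0,0],"twist": 0}]'

```text
clock: 4.0
position: [0.3159, -0.8093, 0.3128]
tool_rot: [[-0.391, 0.92, -0.006], [0.919, 0.39, -0.054], [-0.048, -0.027, -0.999]]
wrist_force: [-0.6, 0.3, -0.2]
grip_width: 0.0855
```

```bash
python3 -c "
from h import *
st()"
```

```text
clock 4.0
joint_pos [63.2636, 61.3444, 20.4948, 9.2949, -17.4318, 107.1832, 90.2348]
position [0.3159, -0.8093, 0.3128]
tool_rot [[-0.3909, 0.9204, -0.0064], [0.9192, 0.39, -0.0543], [-0.0475, -0.0271, -0.9985]]
wrist_force [-0.6439, 0.2712, -0.2434]
ft_torque [0.0622, 0.0516, -0.0125]
grip_width 0.0855
```

```bash
cat >> h.py <<'E'
def goto(pos,twist,n):
    """per-row slides for n rows with constant twist total (deg), slide in evolving tool axes"""
    o=ctrl.get_obs();R=np.array(o["tool_rot"]);d=(np.array(pos)-o["position"])/n
    # twist done per row after slide
    rows=[]
    t=twist/n
    for i in range(n):
        a=np.radians(t*i);c,s=np.cos(a),np.sin(a)
        Ri=R@np.array([[c,-s,0],[s,c,0],[0,0,1]])
        rows.append(np.round(Ri.T@d,4).tolist())
    print("dist",np.linalg.norm(d),"twist",t/180); print(rows)
E
python3 -c "
from h import *
goto([.485,-.335,.26],-36,10)"
```

```text
dist 0.05062864544561952 twist -0.02
[[0.0372, 0.0342, 0.0026], [0.035, 0.0365, 0.0026], [0.0327, 0.0386, 0.0026], [0.0302, 0.0406, 0.0026], [0.0276, 0.0424, 0.0026], [0.0248, 0.044, 0.0026], [0.022, 0.0455, 0.0026], [0.0191, 0.0468, 0.0026], [0.0162, 0.0479, 0.0026], [0.0131, 0.0488, 0.0026]]
```

Emit:
move_arm --plan '[{"slide": [0.037,0.034,0.003],"twist": -0.02},{"slide": [0.035,0.0365,0.003],"twist": -0.02},{"slide": [0.033,0.0385,0.003],"twist": -0.02},{"slide": [0.03,0.0405,0.003],"twist": -0.02},{"slide": [0.0275,0.0425,0.003],"twist": -0.02},{"slide": [0.025,0.044,0.003],"twist": -0.02},{"slide": [0.022,0.0455,0.003],"twist": -0.02},{"slide": [0.019,0.047,0.003],"twist": -0.02},{"slide": [0.016,0.048,0.003],"twist": -0.02},{"slide": [0.013,0.049,0.003],"twist": -0.02}]'

```text
clock: 5.25
position: [0.4977, -0.3673, 0.2654]
tool_rot: [[-0.844, 0.536, 0.0], [0.535, 0.843, -0.057], [-0.031, -0.048, -0.998]]
wrist_force: [0.6, -0.1, -0.3]
grip_width: 0.0854
```

```bash
python3 -c "
from h import *
st()
shot('wrist','w1')"
```

```text
clock 5.25
joint_pos [21.6447, 15.9658, 11.2015, 85.0219, -0.2988, 77.5387, 90.0415]
position [0.4977, -0.3673, 0.2654]
tool_rot [[-0.8444, 0.5358, 0.0001], [0.5349, 0.843, -0.0573], [-0.0307, -0.0483, -0.9984]]
wrist_force [0.5561, -0.0771, -0.2563]
ft_torque [0.0693, -0.018, -0.0408]
grip_width 0.0854
```

View pics/w1.png

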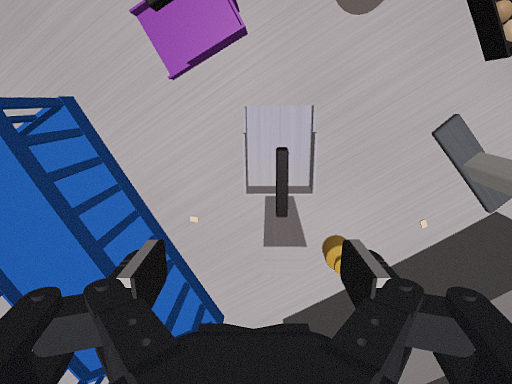

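```bash
python3 - <<'E'
from fit import *
crop("w1","w1a",230,90,330,260,3.5)
w=load("w1");t=load("t1");s=load("s1")
T=lambda x,y:np.array([x/6+340,y/6+90]); S=lambda x,y:np.array([x/6+210,y/6+270])
W=[(w,(246,106),(-.055,-.045,0)),(w,(313,106),(-.055,.045,0)),(w,(282.3,148),(-.015,0,.115)),(w,(264.3,246.5),(.055,-.018,.179)),(w,(306.3,246),(.055,.018,.179))]
p=fit(W,[.5,-.34,-.5])
o2=[(t,T(268,518),(-.015,0,.115)),(t,T(207,380),(.055,.045,.04)),(t,T(357,463),(.055,-.045,.04)),(s,S(400,250),(.055,.018,.179)),(s,S(455,300),(.083,.018,.179)),(s,S(400,367),(.083,-.018,.179)),(s,S(343,318),(.055,-.018,.179)),(s,S(297,502),(.055,-.045,0))]
fit(W+o2,p)
E
```

```text
[ 0.4959 -0.343  -0.5509] -31.564664993929014
[[-1.9, -0.3], [0.8, -1.1], [0.4, 1.1], [-1.2, -0.3], [0.9, 0.5]]
[ 0.4962 -0.3428 -0.5436] -31.148662573597953
[[-1.9, 0.1], [0.7, -1.2], [0.6, 1.3], [-0.4, 0.0], [1.7, 0.5], [-0.6, 0.2], [0.5, -1.4], [1.9, -0.5], [-1.2, 0.1], [-1.0, -0.9], [-1.1, -0.1], [-1.0, 0.3], [-0.5, 0.4]]
```

View pics/w1a.png

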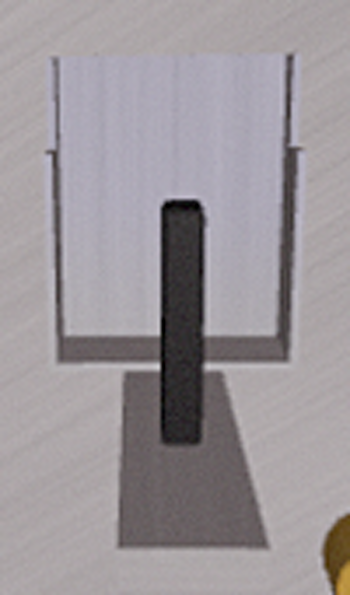

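```bash
python3 -c "
from h import *
st()
goto([.4943,-.3426,.2654],-1,1)
goto([.4943,-.3426,.094],-1,1)
c=load('t1');print(atz(c,(377.7,120.8),.06))"
```

```text
clock 5.3
joint_pos [21.3152, 15.8978, 10.7449, 85.1668, -0.3983, 77.5355, 89.955]
position [0.5018, -0.3596, 0.2645]
tool_rot [[-0.8504, 0.5261, 0.0015], [0.5253, 0.8493, -0.0529], [-0.0291, -0.0442, -0.9986]]
wrist_force [5.8264, 4.4878, 0.3605]
ft_torque [0.2864, -0.3031, 0.047]
grip_width 0.0858
dist 0.018606680872637036 twist -0.005555555555555556
[[0.0153, 0.0105, -0.0018]]
dist 0.17152256344204467 twist -0.005555555555555556
[[0.0203, 0.018, 0.1694]]
[ 0.6567515  -0.34009707  0.06      ]
```

Emit:
move_arm --plan '[{"slide": [0.015,0.0,0.02],"twist": 0},{"slide": [0,0,0.02],"twist": 0},{"slide": [0,0,0.02],"twist": 0},{"slide": [0,0,0.02],"twist": 0},{"slide": [0,0,0],"twist": 0},{"slide": [0,0,0],"twist": 0},{"slide": [0,0,0],"twist": 0},{"slide": [0,0,0],"twist": 0},{"slide": [0,0,0],"twist": 0},{"slide": [0,0,0],"twist": 0}]'

```text
clock: 6.55
position: [0.4836, -0.3667, 0.184]
tool_rot: [[-0.839, 0.543, 0.0], [0.543, 0.838, -0.053], [-0.029, -0.045, -0.999]]
wrist_force: [-0.1, -0.4, 0.1]
grip_width: 0.0854
```

```bash
python3 -c "
from h import *
st()
goto([.4943,-.3426,.094],0,1)
c=shot('wrist','w2')
a=np.radians(-31.3);R=np.array([[np.cos(a),-np.sin(a),0],[np.sin(a),np.cos(a),0],[0,0,1]])
for P in [(-.015,0,.115),(.055,0,.115),(-.055,.045,0),(-.055,-.045,0),(.055,-.018,.179),(.055,.018,.179)]:
  u=proj(c,R@np.array(P)+[.496,-.343,0])[0];print(u);cv2.circle(c['image'],tuple(int(v) for v in np.round(u)),3,(0,0,255),1)
cv2.imwrite('pics/w2a.png',c['image'])"
```

```text
clock 6.55
joint_pos [22.1122, 17.3655, 11.3101, 93.1732, -0.8508, 68.1013, 90.2591]
position [0.4836, -0.3667, 0.184]
tool_rot [[-0.8395, 0.5434, 0.0003], [0.5426, 0.8383, -0.0535], [-0.0293, -0.0448, -0.9986]]
wrist_force [-0.0584, -0.3759, 0.0875]
ft_torque [0.0715, -0.0064, 0.032]
grip_width 0.0854
dist 0.0938126827740993 twist 0.0
[[0.0067, 0.0301, 0.0886]]
[297.00087229 183.60846998]
[295.46532429 270.94877565]
[330.19877365 116.95846989]
[243.52196807 118.97268561]
[273.9075435  330.76008702]
[336.95267335 330.68372275]
```

View pics/w2a.png

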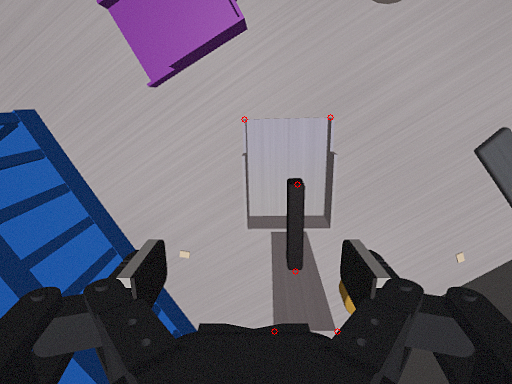

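Emit:
move_arm --plan '[{"slide": [0.007,0.015,0.0],"twist": -0.0045},{"slide": [0,0.015,0],"twist": -0.0045},{"slide": [0,0,0.02],"twist": 0},{"slide": [0,0,0.025],"twist": 0},{"slide": [0,0,0.025],"twist": 0},{"slide": [0,0,0.0185],"twist": 0},{"slide": [0,0,0],"twist": 0},{"slide": [0,0,0],"twist": 0},{"slide": [0,0,0],"twist": 0},{"slide": [0,0,0],"twist": 0}]'

```text
clock: 7.85
position: [0.4942, -0.3425, 0.0947]
tool_rot: [[-0.854, 0.52, 0.001], [0.519, 0.853, -0.054], [-0.029, -0.045, -0.999]]
wrist_force: [-0.6, -0.3, 0.8]
grip_width: 0.0857
```

```bash
python3 -c "
from h import *
st()
c=shot('wrist','w3');goto([.4943,-.3426,.094],0,1)"
```

```text
clock 7.85
joint_pos [20.841, 21.6721, 9.788, 98.9786, -1.1357, 58.0348, 89.1798]
position [0.4942, -0.3425, 0.0947]
tool_rot [[-0.8544, 0.5196, 0.0013], [0.5188, 0.8532, -0.0538], [-0.0291, -0.0453, -0.9985]]
wrist_force [-0.5824, -0.3057, 0.7657]
ft_torque [0.0082, -0.0077, 0.0209]
grip_width 0.0857
dist 0.0006263881371735533 twist 0.0
[[-0.0002, 0.0, 0.0006]]
```

View pics/w3.png

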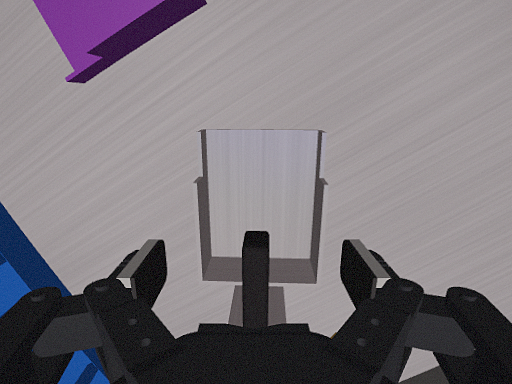

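Emit:
move_arm --plan '[{"slide": [0,0,0],"twist": 0},{"slide": [0,0,0],"twist": 0},{"slide": [0,0,0],"twist": 0},{"slide": [0,0,0],"twist": 0},{"slide": [0,0,0],"twist": 0},{"slide": [0,0,0],"twist": 0},{"slide": [0,0,-0.01],"twist": 0},{"slide": [0,0,-0.02],"twist": 0},{"slide": [0,0,-0.02],"twist": 0},{"slide": [0,0,-0.02],"twist": 0}]' --grip 1 --grip_force 70

```text
clock: 9.15
position: [0.4931, -0.3389, 0.1644]
tool_rot: [[-0.854, 0.52, -0.001], [0.519, 0.853, -0.054], [-0.027, -0.046, -0.999]]
wrist_force: [0.2, -0.7, -2.3]
grip_width: 0.0109
```

```bash
python3 -c "
from h import *
st()
c=shot('wrist','w4');c=shot('scene','s4');crop('s4','s4a',200,220,340,360,4)"
```

```text
clock 9.15
joint_pos [20.1511, 17.3582, 10.167, 95.5678, -0.3579, 65.8549, 88.6289]
position [0.4931, -0.3389, 0.1644]
tool_rot [[-0.8541, 0.5201, -0.001], [0.5194, 0.8529, -0.0535], [-0.027, -0.0463, -0.9986]]
wrist_force [0.2394, -0.7484, -2.3228]
ft_torque [0.1165, 0.0389, -0.0764]
grip_width 0.0109
```

View pics/w4.png

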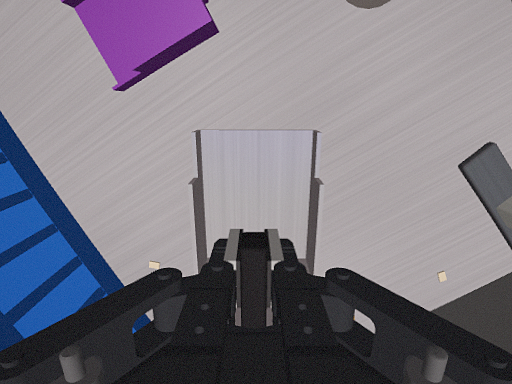

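View pics/s4.png

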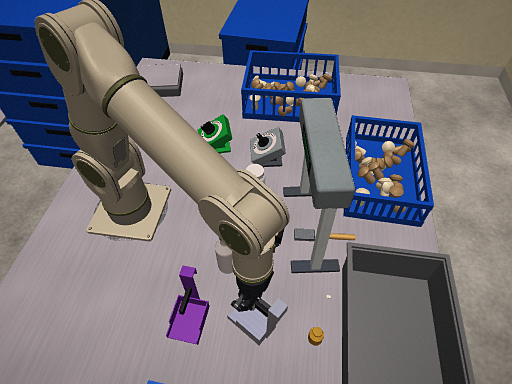

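```bash
cat >> h.py <<'E'
def path(pts,twist,start=None,sc=180.):
    """pts: list of world waypoints one per row; twist: deg per row list"""
    o=ctrl.get_obs();R=np.array(o["tool_rot"]);p=np.array(o["position"]);a=0;out=[]
    for q,t in zip(pts,twist):
        c,s=np.cos(a),np.sin(a);Ri=R@np.array([[c,-s,0],[s,c,0],[0,0,1]])
        d=Ri.T@(np.array(q)-p);out.append({"slide":np.round(d,4).tolist(),"twist":round(t/180,4)})
        p=np.array(q);a+=np.radians(t)
    import json;print(json.dumps(out))
E
python3 - <<'E'
from h import *
p=np.array([.493,-.339,.16])
pts=[p+[0,0,.055*(i+1)] for i in range(4)]
e=np.array([.49,.0,.53])
pts+=[pts[-1]+(e-pts[-1])*(i+1)/6 for i in range(6)]
path(pts,[-4.1]*10)
E
```

```text
[{"slide": [-0.0001, -0.0025, -0.0489], "twist": -0.0228}, {"slide": [-0.0015, -0.0026, -0.0549], "twist": -0.0228}, {"slide": [-0.0013, -0.0027, -0.0549], "twist": -0.0228}, {"slide": [-0.0011, -0.0028, -0.0549], "twist": -0.0228}, {"slide": [0.0146, 0.0531, -0.0281], "twist": -0.0228}, {"slide": [0.0108, 0.054, -0.0281], "twist": -0.0228}, {"slide": [0.0069, 0.0546, -0.0281], "twist": -0.0228}, {"slide": [0.003, 0.055, -0.0281], "twist": -0.0228}, {"slide": [-0.001, 0.055, -0.0281], "twist": -0.0228}, {"slide": [-0.0049, 0.0548, -0.0281], "twist": -0.0228}]
```

Emit:
move_arm --plan '[{"slide": [0,-0.0025,-0.049],"twist": -0.023},{"slide": [-0.0015,-0.0025,-0.055],"twist": -0.023},{"slide": [-0.0015,-0.0025,-0.055],"twist": -0.023},{"slide": [-0.001,-0.003,-0.055],"twist": -0.023},{"slide": [0.0145,0.053,-0.028],"twist": -0.023},{"slide": [0.011,0.054,-0.028],"twist": -0.023},{"slide": [0.007,0.0545,-0.028],"twist": -0.023},{"slide": [0.003,0.055,-0.028],"twist": -0.023},{"slide": [-0.001,0.055,-0.028],"twist": -0.023},{"slide": [-0.005,0.055,-0.028],"twist": -0.023}]'

```text
clock: 10.5
position: [0.4883, 0.0019, 0.5283]
tool_rot: [[-0.984, -0.177, -0.001], [-0.177, 0.983, -0.054], [0.01, -0.053, -0.999]]
wrist_force: [0.8, 0.6, -4.4]
grip_width: 0.0111
```

```bash
python3 -c "
from h import *
st()"
```

```text
clock 10.5
joint_pos [-0.1692, 3.2525, -8.0773, 68.0952, 3.711, 109.1295, 93.1589]
position [0.4883, 0.0019, 0.5283]
tool_rot [[-0.9842, -0.177, -0.0007], [-0.1767, 0.9828, -0.0538], [0.0102, -0.0529, -0.9985]]
wrist_force [0.7814, 0.5599, -4.4369]
ft_torque [0.0584, -0.0665, 0.0402]
grip_width 0.0111
```

Emit:
move_arm --plan '[{"slide": [0,0.01,-0.06],"twist": 0},{"slide": [0,0.01,-0.06],"twist": 0},{"slide": [0,0.01,-0.06],"twist": 0},{"slide": [0,0.01,-0.06],"twist": 0},{"slide": [0,0.01,-0.06],"twist": 0},{"slide": [0,0.01,-0.06],"twist": 0},{"slide": [0,0.01,-0.06],"twist": 0},{"slide": [0,0.01,-0.06],"twist": 0},{"slide": [0,0,-0.06],"twist": 0},{"slide": [0,0,-0.06],"twist": 0}]'

```text
clock: 11.75
position: [0.4732, 0.0511, 0.6826]
tool_rot: [[-0.967, -0.172, 0.19], [-0.181, 0.983, -0.035], [-0.181, -0.068, -0.981]]
wrist_force: [-0.6, -0.6, -2.4]
grip_width: 0.0111
```

```bash
python3 -c "
from h import *
st()"
```

```text
clock 11.75
joint_pos [-68.3296, 2.8409, 59.2217, 50.1478, 1.4942, 117.8747, 91.7257]
position [0.4732, 0.0511, 0.6826]
tool_rot [[-0.9666, -0.1717, 0.1904], [-0.1815, 0.9828, -0.0351], [-0.1811, -0.0685, -0.9811]]
wrist_force [-0.618, -0.6113, -2.3758]
ft_torque [-0.1143, 0.515, -0.0373]
grip_width 0.0111
```

Emit:
move_arm --plan '[{"slide": [0,0.02,-0.05],"twist": 0},{"slide": [0,0.02,-0.05],"twist": 0},{"slide": [0,0.02,-0.05],"twist": 0},{"slide": [0,0.02,-0.05],"twist": 0},{"slide": [0,0,0],"twist": 0},{"slide": [0,0,0],"twist": 0},{"slide": [0,0,0],"twist": 0},{"slide": [0,0,0],"twist": 0},{"slide": [0,0,0],"twist": 0},{"slide": [0,0,0],"twist": 0}]'

```text
clock: 13.0
position: [0.4529, 0.0912, 0.7202]
tool_rot: [[-0.943, -0.176, 0.281], [-0.186, 0.982, -0.01], [-0.274, -0.062, -0.96]]
wrist_force: [-0.4, 0.2, -3.3]
grip_width: 0.011
```

```bash
python3 -c "
from h import *
o=st()
z=o['tool_rot'][:,2];print(z@[.984,.178,0],z@[-.178,.984,0])"
```

```text
clock 13.0
joint_pos [-51.1542, 0.0316, 29.7767, 46.8452, 7.2718, 117.9088, 83.5438]
position [0.4529, 0.0912, 0.7202]
tool_rot [[-0.9435, -0.176, 0.2808], [-0.1864, 0.9824, -0.0105], [-0.274, -0.0622, -0.9597]]
wrist_force [-0.3525, 0.208, -3.2585]
ft_torque [-0.0326, 0.6071, 0.0066]
grip_width 0.011
0.2744257787421117 -0.06030163771619366
```

Emit:
move_arm --plan '[{"slide": [0,0.04,-0.045],"twist": 0},{"slide": [0,0.04,-0.045],"twist": 0},{"slide": [0,0.03,-0.045],"twist": 0},{"slide": [0,0,0.04],"twist": 0},{"slide": [0,0,0.05],"twist": 0},{"slide": [0,0,0.05],"twist": 0},{"slide": [0,0,0],"twist": 0},{"slide": [0,0,0],"twist": 0},{"slide": [0,0,0],"twist": 0},{"slide": [0,0,0],"twist": 0}]'

```text
clock: 14.25
position: [0.4641, 0.1646, 0.6157]
tool_rot: [[-0.919, -0.183, 0.349], [-0.186, 0.982, 0.023], [-0.347, -0.044, -0.937]]
wrist_force: [-0.0, -0.5, -3.2]
grip_width: 0.0108
```

```bash
python3 -c "
from h import *
o=st()
z=o['tool_rot'][:,2];print(z@[.984,.178,0],z@[-.178,.984,0])
c=shot('scene','s5');c=shot('top','t5');c=shot('wrist','w5')"
```

```text
clock 14.25
joint_pos [-19.3172, -6.7321, -9.8676, 69.245, 7.6144, 98.705, 74.073]
position [0.4641, 0.1646, 0.6157]
tool_rot [[-0.9191, -0.1826, 0.3493], [-0.1864, 0.9822, 0.023], [-0.3472, -0.0439, -0.9367]]
wrist_force [-0.0133, -0.4925, -3.1637]
ft_torque [-0.0853, 0.776, -0.0152]
grip_width 0.0108
0.3477711838734828 -0.03950035163839879
```

View pics/s5.png

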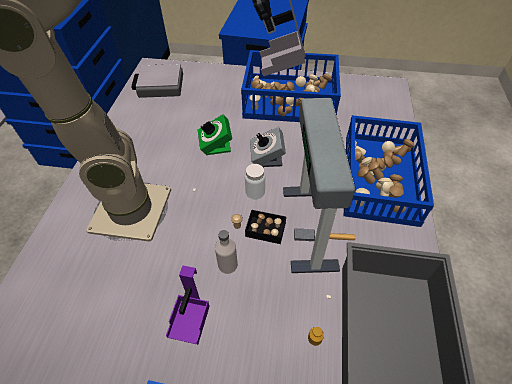

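View pics/w5.png

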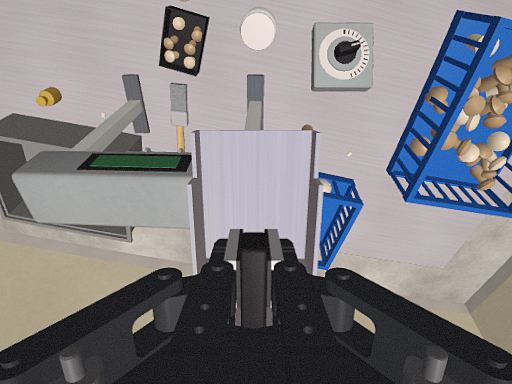

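```bash
python3 - <<'E'
from h import *
c=load("w5");o=c["obs"];R=o["tool_rot"];p=o["position"]
Rs=R@np.diag([-1,1,-1])
for g,zz in [(-.002,.105)]:
  grasp=p-R[:,2]*.011
  def W(P): return Rs@(np.array(P)-[g,0,zz])+grasp
  for P in [(-.055,.045,0),(-.055,-.045,0),(-.015,.006,.115),(-.015,-.006,.115),(.055,.045,.04),(-.01,.045,.04)]:
    print(P,proj(c,W(P))[0])
crop("w5","w5a",180,110,340,290,4)
E
```

```text
(-0.055, 0.045, 0) [313.42959872 134.23489875]
(-0.055, -0.045, 0) [195.75552651 134.21151035]
(-0.015, 0.006, 0.115) [270.17427517 249.19569568]
(-0.015, -0.006, 0.115) [241.7192382  249.20871818]
(0.055, 0.045, 0.04) [315.80344786 290.34804266]
(-0.01, 0.045, 0.04) [321.70217789 206.267556  ]
```

View pics/w5a.png

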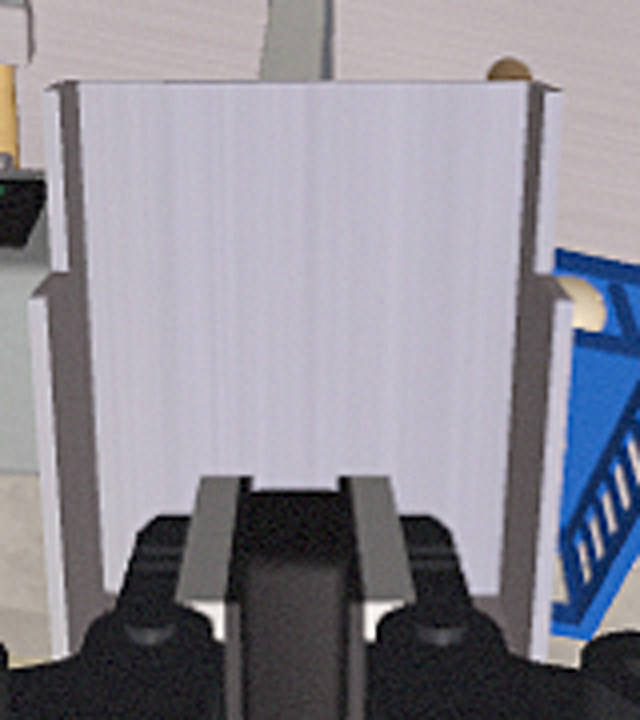

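View pics/t5.png

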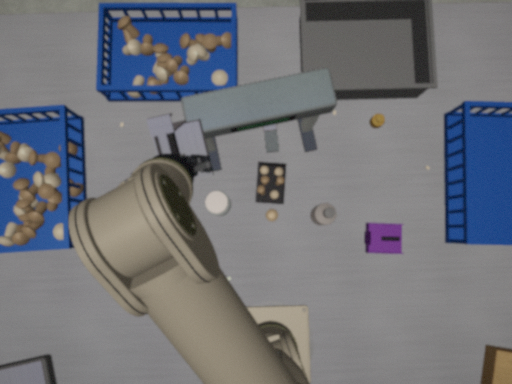

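```bash
python3 - <<'E'
from h import *
t=load("t5");w=load("w5")
print("tub",atz(t,(216.5,203),.12),"bottle",atz(t,(327,211),.185),"punnet",atz(t,(270,183),.045), "mushA",atz(t,(271,214),.05))
o=w["obs"];R=o["tool_rot"];Rs=R@np.diag([-1,1,-1])
B=np.array([.626,.016,.265]);xs=np.array([.984,.178,0])
def tcp(barloc): 
    return B-Rs@(np.array(barloc)-[-.002,0,.105])+R[:,2]*.011
f=tcp([.071,0,.170]);print("final",f, "standoff",f-.12*xs+[0,0,.07])
print(R.T@(f-.12*xs+[0,0,.07]-o["position"]))
# crosscheck scale w5
for P in [(-.045,-.17,.335),(-.045,-.17,.41),(-.045,.17,.335),(-.075,-.165,0),(-.075,-.135,0),(-.075,.165,0),(-.075,.135,0),(-.015,-.165,.03)]:
    ys=np.array([-.178,.984,0]);print(P,proj(w,np.array([.626,.016,0])+xs*P[0]+ys*P[1]+[0,0,P[2]])[0])
E
```

```text
tub [0.42130155 0.13920491 0.12      ] bottle [ 0.38780544 -0.15845328  0.185     ] punnet [ 0.48107114 -0.01451222  0.045     ] mushA [ 0.38893675 -0.01450189  0.05      ]
final [0.5853338  0.00410169 0.16851326] standoff [ 0.4672538  -0.01725831  0.23851326]
[ 0.16125586 -0.16234217  0.3496534 ]
(-0.045, -0.17, 0.335) [ 38.19193355 147.79695146]
(-0.045, -0.17, 0.41) [  4.20014273 173.45451571]
(-0.045, 0.17, 0.335) [258.77119786 151.68142558]
(-0.075, -0.165, 0) [123.48234304  73.22163214]
(-0.075, -0.135, 0) [135.49819696  73.12522023]
(-0.075, 0.165, 0) [260.83641723  73.80359619]
(-0.075, 0.135, 0) [248.00829195  73.59974703]
(-0.015, -0.165, 0.03) [124.12841134 101.70699302]
```

```bash
python3 - <<'E'
from h import *
p=ctrl.get_obs()["position"];e=np.array([.45,-.01,.24])
a=np.array([.455,.0,.56])
pts=[p+(a-p)*(i+1)/3 for i in range(3)]+[a+(e-a)*(i+1)/6 for i in range(6)]+[e]
path(pts,[0]*10)
E
```

```text
[{"slide": [0.0193, -0.0524, 0.0148], "twist": 0.0}, {"slide": [0.0193, -0.0524, 0.0148], "twist": 0.0}, {"slide": [0.0193, -0.0524, 0.0148], "twist": 0.0}, {"slide": [0.0195, 0.0009, 0.0497], "twist": 0.0}, {"slide": [0.0195, 0.0009, 0.0497], "twist": 0.0}, {"slide": [0.0195, 0.0009, 0.0497], "twist": 0.0}, {"slide": [0.0195, 0.0009, 0.0497], "twist": 0.0}, {"slide": [0.0195, 0.0009, 0.0497], "twist": 0.0}, {"slide": [0.0195, 0.0009, 0.0497], "twist": 0.0}, {"slide": [0.0, 0.0, 0.0], "twist": 0.0}]
```

Emit:
move_arm --plan '[{"slide": [0.0195,-0.0525,0.015],"twist": 0},{"slide": [0.0195,-0.0525,0.015],"twist": 0},{"slide": [0.0195,-0.0525,0.015],"twist": 0},{"slide": [0.0195,0.001,0.05],"twist": 0},{"slide": [0.0195,0.001,0.05],"twist": 0},{"slide": [0.0195,0.001,0.05],"twist": 0},{"slide": [0.0195,0.001,0.05],"twist": 0},{"slide": [0.0195,0.001,0.05],"twist": 0},{"slide": [0.0195,0.001,0.05],"twist": 0},{"slide": [0,0,0],"twist": 0}]'

```text
clock: 15.65
position: [0.4477, -0.0102, 0.2332]
tool_rot: [[-0.923, -0.182, 0.34], [-0.186, 0.982, 0.021], [-0.338, -0.044, -0.94]]
wrist_force: [0.1, 0.1, -2.6]
grip_width: 0.0105
```

```bash
python3 -c "
from h import *
o=st()
c=shot('scene','s6');c=shot('wrist','w6');c=shot('top','t6')
crop('s6','s6a',220,80,370,290,2.8)"
```

```text
clock 15.65
joint_pos [-11.3273, -18.7204, 5.2265, 124.5435, 3.1599, 54.2233, 93.4734]
position [0.4477, -0.0102, 0.2332]
tool_rot [[-0.9225, -0.1822, 0.3402], [-0.1864, 0.9823, 0.0207], [-0.3379, -0.0444, -0.9401]]
wrist_force [0.1285, 0.0666, -2.5939]
ft_torque [-0.1112, 0.73, -0.0364]
grip_width 0.0105
```

View pics/s6a.png

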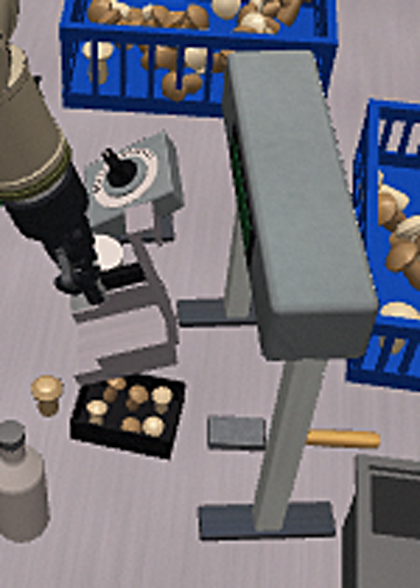

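View pics/w6.png

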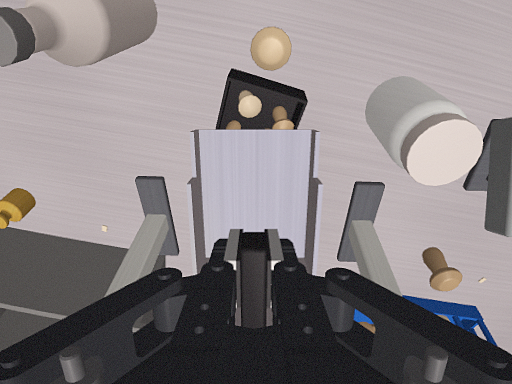

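```bash
python3 - <<'E'
from fit import *
w=load("w6")
crop("w6","w6a",120,160,200,280,5);crop("w6","w6b",320,165,400,285,5)
for u in [(137,177),(162,177),(355,182),(384,182)]:print(atz(w,u,0.0),atz(w,u,.015))
s=load("s6")
xs=np.array([.984,.178,0]);ys=np.array([-.178,.984,0])
for P in [(0,.03,.265),(0,-.03,.265),(0,-.065,.335),(0,-.065,.265)]: print(P,proj(s,np.array([.626,.016,0])+xs*P[0]+ys*P[1]+[0,0,P[2]])[0])
E
```

```text
[ 0.58727812 -0.16192602  0.        ] [ 0.57638677 -0.15595196  0.015     ]
[ 5.79805884e-01 -1.26551097e-01 -5.55111512e-17] [ 0.56924461 -0.12213967  0.015     ]
[0.53194424 0.13464828 0.        ] [0.52349718 0.12752159 0.015     ]
[5.23522441e-01 1.73229672e-01 5.55111512e-17] [0.51544741 0.1643987  0.015     ]
(0, 0.03, 0.265) [315.82130709 168.30921213]
(0, -0.03, 0.265) [318.69318162 184.27020236]
(0, -0.065, 0.335) [323.93720487 177.3788058 ]
(0, -0.065, 0.265) [320.46865736 194.13865922]
```

View pics/w6a.png

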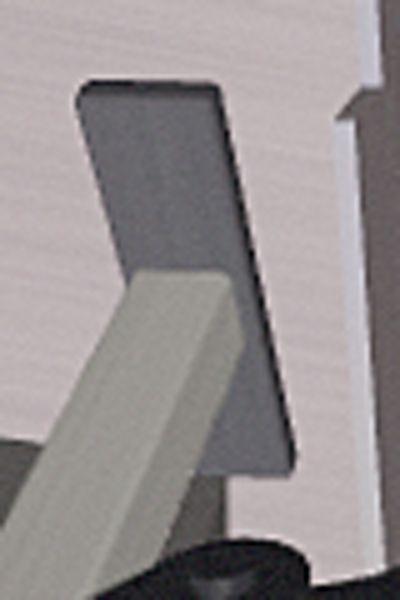

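View pics/w6b.png

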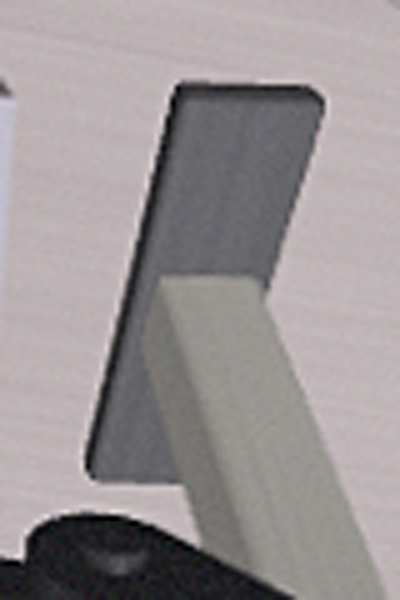

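```bash
python3 - <<'E'
from h import *
from scipy.optimize import least_squares
w=load("w6")
obs=[((147.6,214.2),(-.015,-.165)),((165.6,214.8),(-.015,-.135)),((353,220.6),(-.015,.135)),((371.6,220.2),(-.015,.165)),
((135.6,178.5),"fL"),((164,178.2),"fl"),((355.8,183),"fr"),((384.5,184),"fR"),((178.8,254.5),"bl"),((337.8,261),"br")]
def res(p):
    c,s=np.cos(p[2]),np.sin(p[2]);xs=np.array([c,s,0]);ys=np.array([-s,c,0]);h,b=p[3],p[4];out=[]
    L={"fL":(-.075,-.15-b),"fl":(-.075,-.15+b),"fr":(-.075,.15-b),"fR":(-.075,.15+b),"bl":(.075,-.15+b),"br":(.075,.15-b)}
    for u,q in obs:
        q=L[q] if isinstance(q,str) else q
        out.append(proj(w,[p[0],p[1],h]+xs*q[0]+ys*q[1])[0]-u)
    return np.concatenate(out)
r=least_squares(res,[.626,.016,.18,.015,.02],loss="soft_l1");print(r.x,np.degrees(r.x[2]));print(np.round(res(r.x).reshape(-1,2),1).tolist())
E
```

```text
[0.62765794 0.01915941 0.1832464  0.00823954 0.01940304] 10.499245599110843
[[-0.1, -1.3], [1.5, -1.3], [-1.9, -1.9], [0.0, -1.0], [-0.2, 0.3], [-1.1, 1.2], [0.6, 1.2], [0.8, 0.9], [0.2, 1.1], [-0.3, -0.2]]
```

```bash
cat >> h.py <<'E'
SC=np.array([.627,.0175]);SY=np.radians(10.45)
def hang(barloc,g=(-.002,0,.105)):
    o=ctrl.get_obs();R=o["tool_rot"];Rs=R@np.diag([-1,1,-1]);B=np.array([SC[0],SC[1],.265])
    return B-Rs@(np.array(barloc)-g)+R[:,2]*.011
E
python3 - <<'E'
from h import *
o=st();R=o["tool_rot"]
f=hang([.069,0,.132]);print(f,R.T@(f-o["position"]))
xs=np.array([np.cos(SY),np.sin(SY),0])
a=f-.10*xs
p=o["position"]
pts=[p+(a-p)*(i+1)/3 for i in range(3)]+[a+(f-.02*xs-a)*(i+1)/4 for i in range(4)]
pts+=[pts[-1]]*3
path(pts,[0.3,.3,.3]+[0]*7)
E
```

```text
clock 15.8
joint_pos [-11.3287, -18.8807, 5.1907, 124.0073, 3.1517, 54.2687, 93.4707]
position [0.4517, -0.0096, 0.2398]
tool_rot [[-0.9186, -0.182, 0.3508], [-0.1861, 0.9823, 0.0221], [-0.3486, -0.045, -0.9362]]
wrist_force [-0.2134, -0.3554, -2.3436]
ft_torque [-0.0205, 0.7244, -0.0092]
grip_width 0.0107
[0.57510922 0.00512418 0.20467434] [-0.10387707 -0.00642437  0.07654627]
[{"slide": [-0.0034, -0.0021, 0.0139], "twist": 0.0017}, {"slide": [-0.0034, -0.0021, 0.0139], "twist": 0.0017}, {"slide": [-0.0034, -0.0021, 0.0139], "twist": 0.0017}, {"slide": [-0.0187, 0.0003, 0.007], "twist": 0.0}, {"slide": [-0.0187, 0.0003, 0.007], "twist": 0.0}, {"slide": [-0.0187, 0.0003, 0.007], "twist": 0.0}, {"slide": [-0.0187, 0.0003, 0.007], "twist": 0.0}, {"slide": [0.0, 0.0, 0.0], "twist": 0.0}, {"slide": [0.0, 0.0, 0.0], "twist": 0.0}, {"slide": [0.0, 0.0, 0.0], "twist": 0.0}]
```

Emit:
move_arm --plan '[{"slide": [-0.0035,-0.002,0.014],"twist": 0.0015},{"slide": [-0.0035,-0.002,0.014],"twist": 0.0015},{"slide": [-0.0035,-0.002,0.014],"twist": 0.0015},{"slide": [-0.0185,0,0.007],"twist": 0},{"slide": [-0.0185,0,0.007],"twist": 0},{"slide": [-0.0185,0,0.007],"twist": 0},{"slide": [-0.0185,0,0.007],"twist": 0},{"slide": [0,0,0],"twist": 0},{"slide": [0,0,0],"twist": 0},{"slide": [0,0,0],"twist": 0}]'

```text
clock: 17.05
position: [0.553, 0.0003, 0.2003]
tool_rot: [[-0.923, -0.169, 0.347], [-0.172, 0.985, 0.022], [-0.345, -0.04, -0.938]]
wrist_force: [0.5, 0.9, -3.8]
grip_width: 0.0109
```

```bash
python3 -c "
from h import *
o=st();R=o['tool_rot']
for b in ([.069,0,.132],[.069,0,.17]): f=hang(b);print(f,R.T@(f-o['position']))
c=shot('scene','s7');c=shot('wrist','w7');c=shot('top','t7')
crop('s7','s7a',260,100,350,250,4)"
```

```text
clock 17.05
joint_pos [-12.4706, -2.496, 7.2298, 115.5035, 1.208, 46.6494, 94.2689]
position [0.553, 0.0003, 0.2003]
tool_rot [[-0.9226, -0.1688, 0.3469], [-0.1721, 0.9848, 0.0216], [-0.3453, -0.0397, -0.9377]]
wrist_force [0.5344, 0.9073, -3.8331]
ft_torque [-0.0101, 0.7955, -0.0358]
grip_width 0.0109
[0.57467572 0.00610507 0.20485579] [-0.02252877  0.00190018  0.00339901]
[0.58785625 0.00692672 0.16922436] [-0.02252877  0.00190018  0.04139901]
```

View pics/s7a.png

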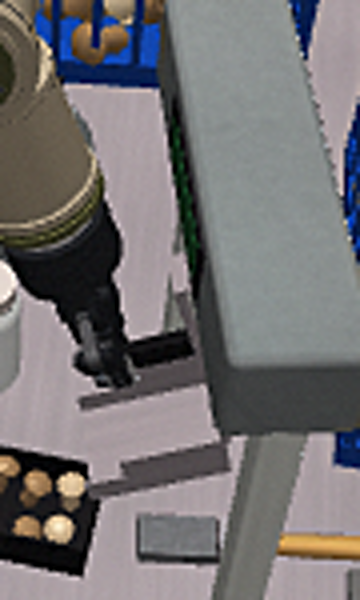

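View pics/w7.png

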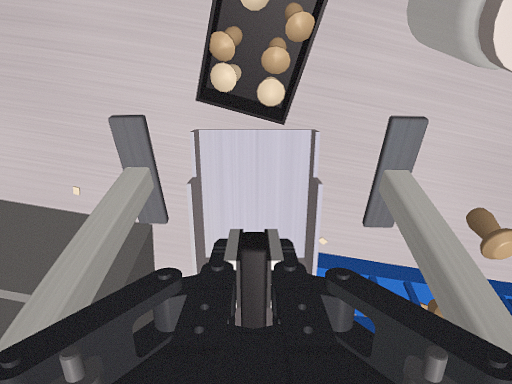

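```bash
python3 - <<'E'
from h import *
from scipy.optimize import least_squares
w=load("w7")
crop("w7","w7a",100,105,180,235,4.5);crop("w7","w7b",350,105,430,235,4.5)
E
```

```text
(no output)
```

View pics/w7a.png

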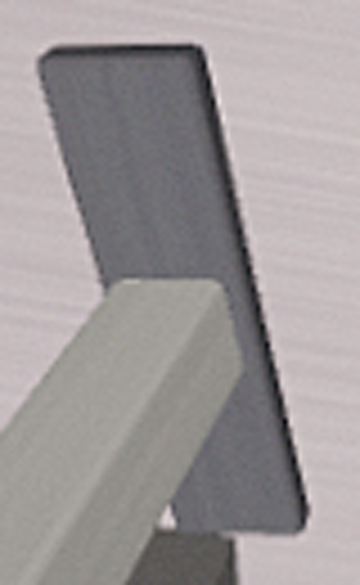

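View pics/w7b.png

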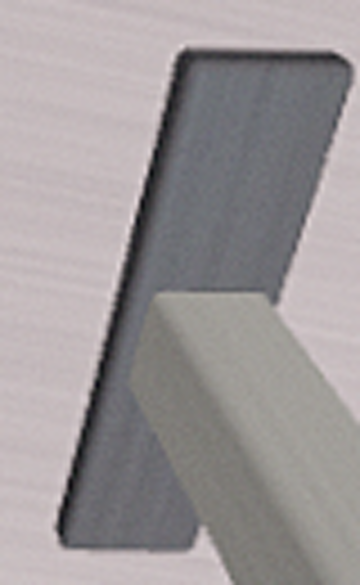

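```bash
python3 - <<'E'
from h import *
from scipy.optimize import least_squares
w=load("w7")
A=lambda x,y:np.array([x/4.5+100,y/4.5+105]);Bq=lambda x,y:np.array([x/4.5+350,y/4.5+105])
obs=[(A(115,281),(-.015,-.165)),(A(222,281),(-.015,-.135)),(Bq(158,294),(-.015,.135)),(Bq(268,293),(-.015,.165)),
(A(40,57),"fL"),(A(200,52),"fl"),(Bq(183,58),"fr"),(Bq(350,60),"fR"),(A(306,530),"bl"),(Bq(60,545),"br")]
def res(p):
    c,s=np.cos(p[2]),np.sin(p[2]);xs=np.array([c,s,0]);ys=np.array([-s,c,0]);h,b=p[3],p[4];out=[]
    L={"fL":(-.075,-.15-b),"fl":(-.075,-.15+b),"fr":(-.075,.15-b),"fR":(-.075,.15+b),"bl":(.075,-.15+b),"br":(.075,.15-b)}
    for u,q in obs:
        q=L[q] if isinstance(q,str) else q
        out.append(proj(w,[p[0],p[1],h]+xs*q[0]+ys*q[1])[0]-u)
    return np.concatenate(out)
r=least_squares(res,[.626,.016,.18,.015,.02],loss="soft_l1");print(r.x,np.degrees(r.x[2]));print(np.round(res(r.x).reshape(-1,2),1).tolist())
# scoop pitch in tool: nose floor inner/outer
o=w["obs"];R=o["tool_rot"]
for th in (0,2,4):
  a=np.radians(th);Q=np.array([[np.cos(a),0,np.sin(a)],[0,1,0],[-np.sin(a),0,np.cos(a)]])
  for sg in(1,-1):
   Rs=R@np.diag([-1,1,-1])@(Q if sg>0 else Q.T)
   W=lambda P:Rs@(np.array(P)-[-.002,0,.105])+o["position"]-R[:,2]*.011
   print(th*sg,[np.round(proj(w,W(P))[0],1).tolist() for P in [(-.055,.045,0),(-.055,-.045,0),(-.015,.0,.115),(-.01,.045,.04)]])
E
```

```text
[0.62762228 0.01879165 0.18351573 0.00845512 0.01953792] 10.514676938700005
[[0.7, -1.3], [1.4, -1.2], [-2.2, -2.0], [-0.9, -1.5], [-0.6, 0.3], [-1.3, 0.9], [1.2, 0.4], [1.1, 0.7], [0.2, 1.2], [-0.2, 0.9]]
0 [[313.5, 134.2], [195.8, 134.2], [256.0, 249.2], [321.7, 206.2]]
0 [[313.5, 134.2], [195.8, 134.2], [256.0, 249.2], [321.7, 206.2]]
2 [[314.2, 129.5], [195.1, 129.5], [256.0, 250.4], [322.0, 203.2]]
-2 [[312.8, 138.9], [196.4, 138.9], [256.0, 248.0], [321.4, 209.3]]
4 [[315.0, 124.8], [194.3, 124.8], [256.0, 251.7], [322.4, 200.1]]
-4 [[312.1, 143.6], [197.0, 143.5], [256.0, 246.8], [321.2, 212.5]]
```

Emit:
move_arm --plan '[{"slide": [-0.006,0.001,0],"twist": 0},{"slide": [-0.006,0.001,0],"twist": 0},{"slide": [-0.006,0.001,0],"twist": 0},{"slide": [-0.003,0,0],"twist": 0},{"slide": [0,0,0],"twist": 0},{"slide": [0,0,0.005],"twist": 0},{"slide": [0,0,0.005],"twist": 0},{"slide": [0,0,0.005],"twist": 0},{"slide": [0,0,0.005],"twist": 0},{"slide": [0,0,0],"twist": 0}]'

```text
clock: 18.45
position: [0.579, 0.0075, 0.1883]
tool_rot: [[-0.923, -0.169, 0.346], [-0.172, 0.985, 0.022], [-0.345, -0.04, -0.938]]
wrist_force: [-0.5, -0.1, -2.9]
grip_width: 0.0109
```

```bash
python3 -c "
from h import *
o=st();R=o['tool_rot']
for b in ([.069,0,.132],[.069,0,.17]): f=hang(b);print(f,R.T@(f-o['position']))
"
```

```text
clock 18.45
joint_pos [-12.7797, 1.6243, 7.2199, 112.9988, 0.7052, 45.1044, 94.1438]
position [0.579, 0.0075, 0.1883]
tool_rot [[-0.9228, -0.1691, 0.3463], [-0.1724, 0.9848, 0.0216], [-0.3446, -0.0398, -0.9379]]
wrist_force [-0.5402, -0.0851, -2.9293]
ft_torque [-0.0746, 0.7203, 0.0057]
grip_width 0.0109
[0.57464131 0.00608017 0.20489047] [-0.00139715 -0.00132817 -0.01707879]
[0.58779902 0.00690119 0.1692506 ] [-0.00139715 -0.00132817  0.02092121]
```

Emit:
move_arm --plan '[{"slide": [0,0,0.003],"twist": 0},{"slide": [0,0,0.003],"twist": 0},{"slide": [0,0,0.003],"twist": 0},{"slide": [0,0,0.003],"twist": 0},{"slide": [0,0,0.003],"twist": 0},{"slide": [0,0,0.001],"twist": 0},{"slide": [0,0,0],"twist": 0},{"slide": [0,0,0],"twist": 0},{"slide": [0,0,0],"twist": 0},{"slide": [0,0,0],"twist": 0}]'

```text
clock: 19.7
position: [0.5848, 0.0079, 0.174]
tool_rot: [[-0.922, -0.169, 0.347], [-0.172, 0.985, 0.022], [-0.346, -0.04, -0.938]]
wrist_force: [-1.1, -0.9, -3.3]
grip_width: 0.0111
```

```bash
python3 -c "
from h import *
o=st();R=o['tool_rot']
for b in ([.069,0,.17],): f=hang(b);print(f,R.T@(f-o['position']))
c=shot('scene','s8');crop('s8','s8a',260,100,350,250,4)
"
```

```text
clock 19.7
joint_pos [-12.72, 3.1978, 7.2904, 113.2532, 0.3881, 43.2246, 94.4011]
position [0.5848, 0.0079, 0.174]
tool_rot [[-0.9224, -0.1691, 0.3473], [-0.1723, 0.9848, 0.0217], [-0.3457, -0.0398, -0.9375]]
wrist_force [-1.1425, -0.8594, -3.2542]
ft_torque [-0.0487, 0.7551, -0.0341]
grip_width 0.0111
[0.58790209 0.00691663 0.16920675] [-0.00101008 -0.00125978  0.00556456]
```

View pics/s8a.png

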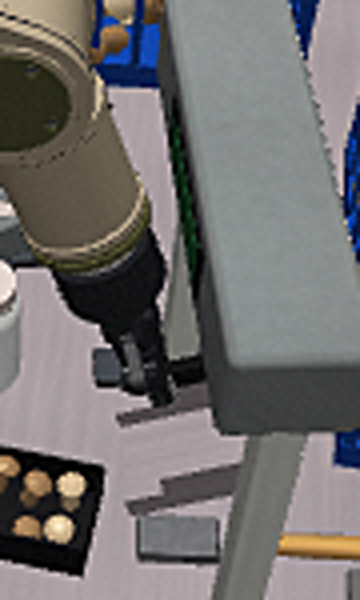

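Emit:
move_arm --plan '[{"slide": [0,0,0.001],"twist": 0},{"slide": [0,0,0.001],"twist": 0},{"slide": [0,0,0.001],"twist": 0},{"slide": [0,0,0.001],"twist": 0},{"slide": [0,0,0.001],"twist": 0},{"slide": [0,0,0],"twist": 0},{"slide": [0,0,0],"twist": 0},{"slide": [0,0,0],"twist": 0},{"slide": [0,0,0],"twist": 0},{"slide": [0,0,0],"twist": 0}]'

```text
clock: 21.0
position: [0.5873, 0.0082, 0.1704]
tool_rot: [[-0.922, -0.169, 0.349], [-0.172, 0.985, 0.022], [-0.348, -0.04, -0.937]]
wrist_force: [-3.1, 0.7, 5.3]
grip_width: 0.011
```

Emit:
move_arm --plan '[{"slide": [0.001,0,0],"twist": 0},{"slide": [0.001,0,0],"twist": 0},{"slide": [0.001,0,0],"twist": 0},{"slide": [0.001,0,0],"twist": 0},{"slide": [0,0,0],"twist": 0},{"slide": [0,0,0],"twist": 0},{"slide": [0,0,0],"twist": 0},{"slide": [0,0,0],"twist": 0},{"slide": [0,0,0],"twist": 0},{"slide": [0,0,0],"twist": 0}]'

```text
clock: 22.25
position: [0.5844, 0.0075, 0.1696]
tool_rot: [[-0.921, -0.169, 0.351], [-0.172, 0.985, 0.022], [-0.349, -0.04, -0.936]]
wrist_force: [0.7, -0.0, 6.1]
grip_width: 0.0109
```

Emit:
move_arm --plan '[{"slide": [0.001,0,0],"twist": 0},{"slide": [0.001,0,0],"twist": 0},{"slide": [0,0,0],"twist": 0},{"slide": [0,0,0],"twist": 0},{"slide": [0,0,0],"twist": 0},{"slide": [0,0,0],"twist": 0},{"slide": [0,0,0],"twist": 0},{"slide": [0,0,0],"twist": 0},{"slide": [0,0,0],"twist": 0},{"slide": [0,0,0],"twist": 0}]'

```text
clock: 23.5
position: [0.5826, 0.0071, 0.1689]
tool_rot: [[-0.921, -0.169, 0.351], [-0.172, 0.985, 0.022], [-0.349, -0.04, -0.936]]
wrist_force: [1.1, -0.1, 5.1]
grip_width: 0.0109
```

Emit:
move_arm --plan '[{"slide": [0.001,0,0],"twist": 0},{"slide": [0.001,0,0],"twist": 0},{"slide": [0.001,0,0],"twist": 0},{"slide": [0,0,0],"twist": 0},{"slide": [0,0,0],"twist": 0},{"slide": [0,0,0],"twist": 0},{"slide": [0,0,0],"twist": 0},{"slide": [0,0,0],"twist": 0},{"slide": [0,0,0],"twist": 0},{"slide": [0,0,0],"twist": 0}]'

```text
clock: 24.75
position: [0.5809, 0.0068, 0.1688]
tool_rot: [[-0.92, -0.169, 0.353], [-0.172, 0.985, 0.023], [-0.352, -0.04, -0.935]]
wrist_force: [5.1, 0.7, 6.4]
grip_width: 0.011
```

```bash
python3 -c "
from h import *
o=st();R=o['tool_rot']
for b in ([.074,0,.17],): f=hang(b);print(f,R.T@(f-o['position']))
c=shot('wrist','w9')
"
```

```text
clock 24.75
joint_pos [-12.6452, 2.8139, 7.2805, 114.4343, 0.4154, 42.0434, 94.4551]
position [0.5809, 0.0068, 0.1688]
tool_rot [[-0.9201, -0.1689, 0.3534], [-0.1722, 0.9848, 0.0225], [-0.3519, -0.0401, -0.9352]]
wrist_force [5.108, 0.7046, 6.3827]
ft_torque [0.233, -0.8693, 0.0421]
grip_width 0.011
[0.58393493 0.00612808 0.16718344] [-0.00212673 -0.00108164  0.00261012]
```

View pics/w9.png

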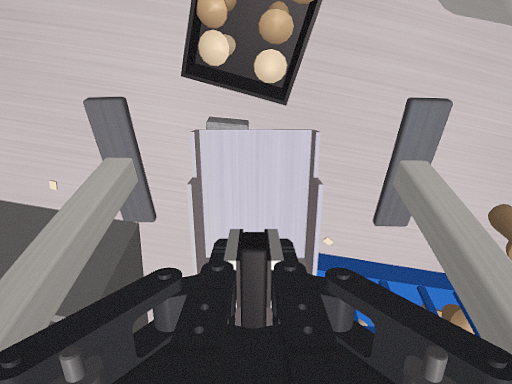

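Emit:
move_arm --plan '[{"slide": [-0.001,0,-0.001],"twist": 0},{"slide": [0,0,0],"twist": 0},{"slide": [0,0,0],"twist": 0},{"slide": [0,0,0],"twist": 0},{"slide": [0,0,0],"twist": 0},{"slide": [0,0,0],"twist": 0},{"slide": [0,0,0],"twist": 0},{"slide": [0,0,0],"twist": 0},{"slide": [0,0,0],"twist": 0},{"slide": [0,0,0],"twist": 0}]' --grip 0.74 --grip_force 20

```text
clock: 26.05
position: [0.5804, 0.0068, 0.169]
tool_rot: [[-0.921, -0.169, 0.351], [-0.172, 0.985, 0.022], [-0.349, -0.04, -0.936]]
wrist_force: [5.7, 1.0, 5.0]
grip_width: 0.011
```

Emit:
move_arm --plan '[{"slide": [0,0,0],"twist": 0},{"slide": [0,0,0],"twist": 0},{"slide": [0,0,0],"twist": 0},{"slide": [0,0,0],"twist": 0},{"slide": [0,0,0],"twist": 0},{"slide": [0,0,0],"twist": 0},{"slide": [0,0,0],"twist": 0},{"slide": [0,0,0],"twist": 0},{"slide": [0,0,0],"twist": 0},{"slide": [0,0,0],"twist": 0}]' --grip 0.69

```text
clock: 27.3
position: [0.5788, 0.0066, 0.1674]
tool_rot: [[-0.922, -0.169, 0.347], [-0.172, 0.985, 0.022], [-0.345, -0.04, -0.938]]
wrist_force: [0.4, 0.4, -1.1]
grip_width: 0.0131
```

```bash
python3 -c "
from h import *
o=st()
c=shot('wrist','w10')
"
```

```text
clock 27.3
joint_pos [-12.6532, 2.8594, 7.2827, 114.4682, 0.4239, 42.3559, 94.441]
position [0.5788, 0.0066, 0.1674]
tool_rot [[-0.9225, -0.1691, 0.3471], [-0.1723, 0.9848, 0.0217], [-0.3455, -0.0398, -0.9376]]
wrist_force [0.4358, 0.3577, -1.0849]
ft_torque [0.0044, 0.4111, 0.0512]
grip_width 0.0131
```

View pics/w10.png

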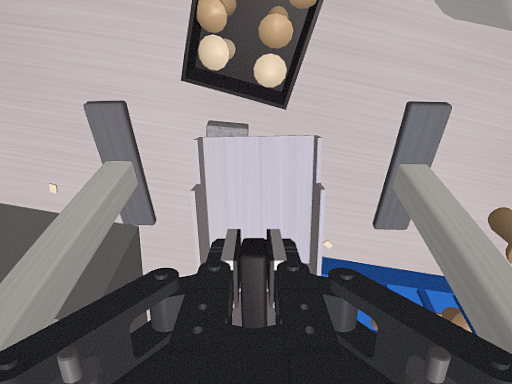

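Emit:
move_arm --plan '[{"slide": [0,0,0],"twist": 0},{"slide": [0,0,0],"twist": 0},{"slide": [0,0,0],"twist": 0},{"slide": [0,0,0],"twist": 0},{"slide": [0,0,0],"twist": 0},{"slide": [0,0,0],"twist": 0},{"slide": [0,0,-0.002],"twist": 0},{"slide": [0,0,-0.004],"twist": 0},{"slide": [0,0,-0.006],"twist": 0},{"slide": [0,0,-0.008],"twist": 0}]' --grip 0.3

```text
clock: 28.6
position: [0.5717, 0.0061, 0.1867]
tool_rot: [[-0.922, -0.169, 0.347], [-0.172, 0.985, 0.022], [-0.346, -0.04, -0.938]]
wrist_force: [1.2, -0.3, -0.5]
grip_width: 0.0296
```

```bash
python3 -c "
from h import *
o=st()
c=shot('wrist','w11')
"
```

```text
clock 28.6
joint_pos [-12.7255, 0.7374, 7.1902, 114.1168, 0.8426, 44.8094, 94.1042]
position [0.5717, 0.0061, 0.1867]
tool_rot [[-0.9224, -0.1691, 0.3472], [-0.1723, 0.9848, 0.0217], [-0.3456, -0.0398, -0.9375]]
wrist_force [1.1598, -0.317, -0.5005]
ft_torque [-0.0159, 0.3726, 0.0362]
grip_width 0.0296
```

View pics/w11.png

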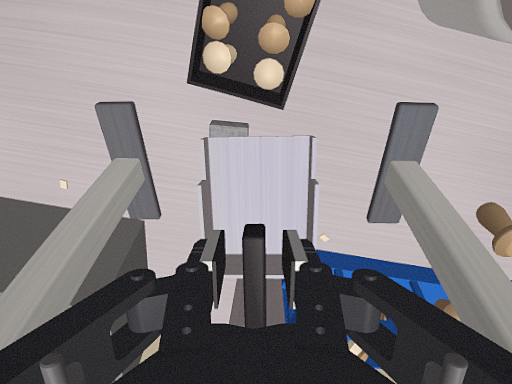

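Emit:
move_arm --plan '[{"slide": [0,0,-0.015],"twist": 0},{"slide": [0,0,-0.02],"twist": 0},{"slide": [0.01,0,-0.02],"twist": 0},{"slide": [0.02,0,-0.03],"twist": 0},{"slide": [0.03,0,-0.03],"twist": 0},{"slide": [0.03,0,-0.03],"twist": 0},{"slide": [0.03,0,-0.03],"twist": 0},{"slide": [0.02,0.02,-0.03],"twist": 0},{"slide": [0,0.03,-0.03],"twist": 0},{"slide": [0,0.03,-0.03],"twist": 0}]'

```text
clock: 29.9
position: [0.3806, 0.0443, 0.3728]
tool_rot: [[-0.93, -0.161, 0.329], [-0.165, 0.986, 0.016], [-0.327, -0.04, -0.944]]
wrist_force: [0.3, 0.0, 0.3]
grip_width: 0.03
```

```bash
python3 -c "
from h import *
o=st()
c=shot('wrist','w12');c=shot('scene','s12')
crop('s12','s12a',180,80,380,290,3)
crop('w5','w5i',300,10,390,100,7)
"
```

```text
clock 29.9
joint_pos [-2.0999, -28.6458, -9.5767, 114.155, -1.8261, 75.0923, 88.5536]
position [0.3806, 0.0443, 0.3728]
tool_rot [[-0.9304, -0.1612, 0.3292], [-0.1653, 0.9861, 0.0157], [-0.3272, -0.0398, -0.9441]]
wrist_force [0.3125, 0.0241, 0.2638]
ft_torque [0.0025, 0.3324, 0.0136]
grip_width 0.03
```

View pics/w12.png

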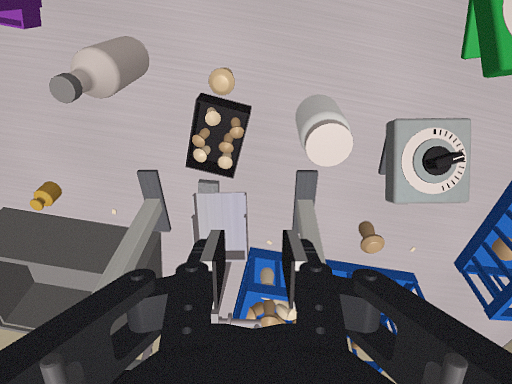

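View pics/s12a.png

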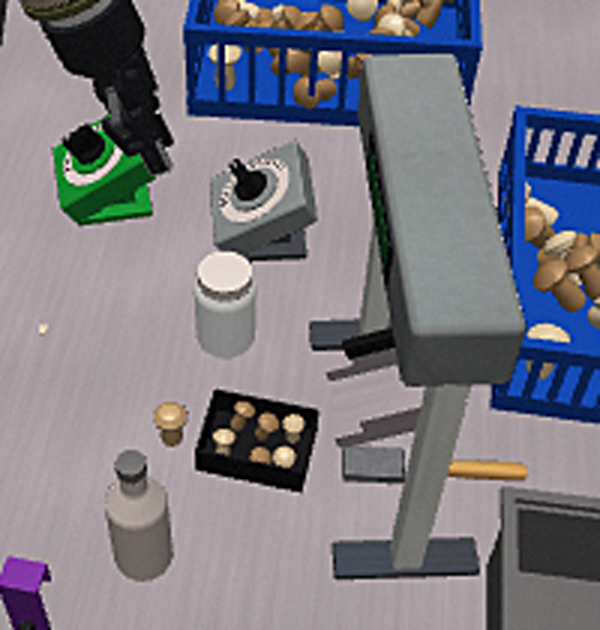

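View pics/w5i.png

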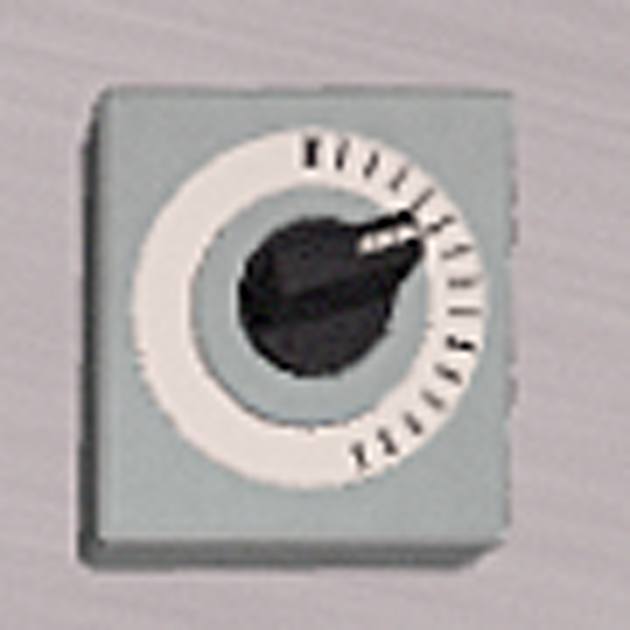

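```bash
cat > ind.py <<'E'
from h import *
from scipy.optimize import least_squares
def ipts(p):
    c,s=np.cos(p[2]),np.sin(p[2]);Rz=np.array([[c,-s,0],[s,c,0],[0,0,1]])
    a=np.radians(30);u=np.array([np.cos(a),0,np.sin(a)]);n=np.array([-np.sin(a),0,np.cos(a)]);y=np.array([0,1,0])
    fc=np.array([0,0,p[3]])+.02*n
    return Rz,u,y,n,fc,np.array([p[0],p[1],0])
def wp(p,q):
    Rz,u,y,n,fc,o=ipts(p);return Rz@(fc+q[0]*u+q[1]*y+q[2]*n)+o
E
python3 - <<'E'
from ind import *
a=load("w5");b=load("w12")
crop("w12","w12i",375,105,485,215,6)
C=lambda x,y:np.array([x/7+300,y/7+10])
obs=[(a,C(108,91),(-.065,-.06,0)),(a,C(512,91),(-.065,.06,0)),(a,C(100,541),(.065,-.06,0)),(a,C(511,540),(.065,.06,0)),
(b,(388,121),(-.065,-.06,0)),(b,(470,119),(-.065,.06,0)),(b,(469,202),(.065,.06,0)),(b,(388,203),(.065,-.06,0))]
f=lambda p:np.concatenate([proj(k,wp(p,q))[0]-u for k,u,q in obs])
r=least_squares(f,[.46,.26,.2,.062],loss="soft_l1");print(r.x,np.degrees(r.x[2]));print(np.round(f(r.x).reshape(-1,2),1).tolist())
p=r.x
print("face centre",wp(p,(0,0,0)),"grip",wp(p,(0,0,.037)))
for th in (.9,1.0,1.1,1.2,1.3):
    # clockwise seen facing: zero dir -u? mark at low edge
    for k in (a,b):
        # clockwise facing dial viewed from +n with low edge at bottom
        d=lambda t:np.array([-np.cos(t),  np.sin(t)])
        e=d(th)*.021; print(th,[np.round(proj(k,wp(p,(sg*e[0],sg*e[1],.044)))[0],1).tolist() for sg in(1,-1)],end=" ")
    print()
E
```

```text
[0.44686488 0.32202317 0.21669099 0.0545767 ] 12.415479364692764
[[-1.8, 0.5], [-0.0, 0.1], [-0.7, 1.0], [-0.2, 0.8], [5.0, -1.9], [-0.2, -1.2], [-0.6, -0.2], [4.8, 0.6]]
face centre [0.43709874 0.31987318 0.07189721] grip [0.41903138 0.31589569 0.10394015]
0.9 [[357.9, 40.0], [340.4, 54.1]] 0.9 [[459.7, 150.2], [436.5, 169.4]] 
1.0 [[358.6, 40.9], [339.7, 53.2]] 1.0 [[460.6, 151.5], [435.7, 168.2]] 
1.1 [[359.1, 41.9], [339.1, 52.2]] 1.1 [[461.3, 152.7], [435.0, 166.9]] 
1.2 [[359.6, 42.9], [338.7, 51.2]] 1.2 [[461.8, 154.1], [434.4, 165.6]] 
1.3 [[359.9, 44.0], [338.3, 50.1]] 1.3 [[462.3, 155.5], [433.9, 164.1]]
```

View pics/w12i.png

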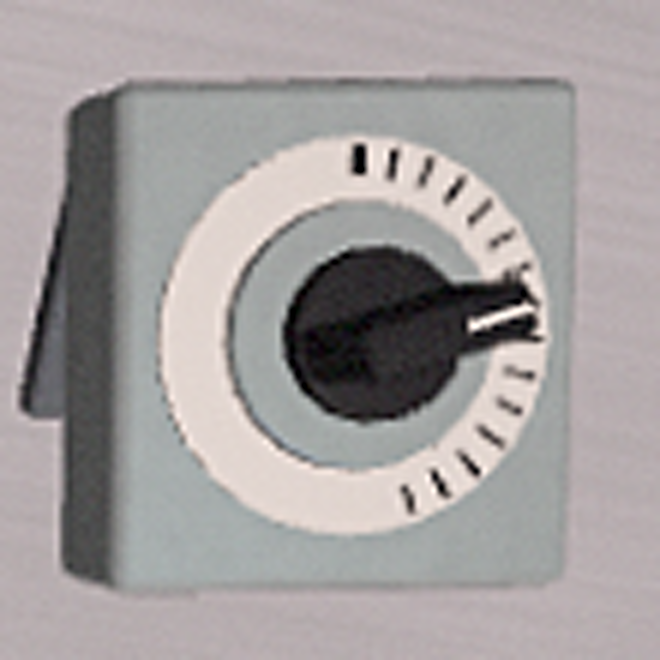

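```bash
python3 - <<'E'
from ind import *
a=load("w5");b=load("w12");s=load("s12")
C=lambda x,y:np.array([x/7+300,y/7+10]);D=lambda x,y:np.array([x/6+375,y/6+105])
obs=[(a,C(108,91),(-.065,-.06,0)),(a,C(512,91),(-.065,.06,0)),(a,C(100,541),(.065,-.06,0)),(a,C(511,540),(.065,.06,0)),
(b,D(122,84),(-.065,-.06,0)),(b,D(576,80),(-.065,.06,0)),(b,D(573,583),(.065,.06,0)),(b,D(116,588),(.065,-.06,0)),(a,C(312,308),(0,0,0)),(b,D(355,335),(0,0,0))]
f=lambda p:np.concatenate([proj(k,wp(p,q))[0]-u for k,u,q in obs])
r=least_squares(f,[.46,.26,.2,.062],loss="soft_l1");print(r.x,np.degrees(r.x[2]));print(np.round(f(r.x).reshape(-1,2),1).tolist())
p=r.x;np.save("ind.npy",p)
print("face centre",wp(p,(0,0,0)),"grip",wp(p,(0,0,.037)))
for z in (.062,):
  g=lambda q:f([q[0],q[1],q[2],z]); q=least_squares(g,p[:3],loss="soft_l1");print(q.x,q.cost,r.cost)
for th in (.9,1.0,1.1,1.2,1.3):
    for k in (a,b):
        d=np.array([-np.cos(th),  np.sin(th)])
        print(th,[np.round(proj(k,wp(p,(rr*d[0],rr*d[1],.044)))[0],1).tolist() for rr in(.008,.021)],end=" ")
    print()
print("marks",C(362,247),C(412,231),D(470,328),D(535,310))
E
```

```text
[0.44537013 0.3233923  0.20899207 0.05635992] 11.974363817341155
[[-0.6, -0.3], [1.4, -0.2], [0.1, 0.4], [0.7, 0.7], [-0.3, -0.6], [0.9, -0.6], [-0.5, -0.1], [-0.1, 0.4], [-0.1, 1.1], [-0.7, -0.1]]
face centre [0.43558773 0.32131756 0.07368043] grip [0.41749028 0.31747929 0.10572337]
[0.44389555 0.32054288 0.20760135] 5.852487345099869 3.105857300455905
0.9 [[353.8, 43.9], [359.3, 39.5]] 0.9 [[454.8, 156.0], [462.0, 150.1]] 
1.0 [[354.1, 44.2], [360.0, 40.5]] 1.0 [[455.1, 156.5], [462.8, 151.3]] 
1.1 [[354.3, 44.6], [360.5, 41.4]] 1.1 [[455.4, 157.0], [463.5, 152.6]] 
1.2 [[354.5, 45.0], [361.0, 42.5]] 1.2 [[455.6, 157.5], [464.1, 154.0]] 
1.3 [[354.6, 45.4], [361.3, 43.6]] 1.3 [[455.8, 158.1], [464.5, 155.5]] 
marks [351.71428571  45.28571429] [358.85714286  43.        ] [453.33333333 159.66666667] [464.16666667 156.66666667]
```

```bash
python3 - <<'E'
from h import *
o=st();R=o["tool_rot"];p=o["position"];tz=R[:,2]
G=np.array([.4167,.316,.107]);e=G+.011*tz-.09*tz
print(e)
n=9
path([p+(e-p)*(i+1)/n for i in range(n)]+[e],[71/8]*8+[0,0])
E
```

```text
clock 30.0
joint_pos [-2.6741, -28.6501, -9.5441, 113.95, -1.8099, 75.0519, 88.5357]
position [0.3813, 0.0482, 0.375]
tool_rot [[-0.9274, -0.1705, 0.3331], [-0.1739, 0.9846, 0.0197], [-0.3313, -0.0396, -0.9427]]
wrist_force [0.0977, -0.1689, -0.5448]
ft_torque [0.037, 0.3818, -0.0109]
grip_width 0.03
[0.39038483 0.31444018 0.181472  ]
[{"slide": [0.001, 0.0298, 0.0212], "twist": 0.0493}, {"slide": [0.0056, 0.0293, 0.0212], "twist": 0.0493}, {"slide": [0.0101, 0.0281, 0.0212], "twist": 0.0493}, {"slide": [0.0143, 0.0262, 0.0212], "twist": 0.0493}, {"slide": [0.0182, 0.0237, 0.0212], "twist": 0.0493}, {"slide": [0.0216, 0.0206, 0.0212], "twist": 0.0493}, {"slide": [0.0245, 0.017, 0.0212], "twist": 0.0493}, {"slide": [0.0268, 0.013, 0.0212], "twist": 0.0493}, {"slide": [0.0285, 0.0087, 0.0212], "twist": 0.0}, {"slide": [0.0, 0.0, 0.0], "twist": 0.0}]
```

Emit:
move_arm --plan '[{"slide": [0.001,0.03,0.021],"twist": 0.05},{"slide": [0.0055,0.0295,0.021],"twist": 0.05},{"slide": [0.01,0.028,0.021],"twist": 0.05},{"slide": [0.0145,0.026,0.021],"twist": 0.05},{"slide": [0.018,0.0235,0.021],"twist": 0.05},{"slide": [0.0215,0.0205,0.021],"twist": 0.05},{"slide": [0.0245,0.017,0.021],"twist": 0.05},{"slide": [0.027,0.013,0.021],"twist": 0.045},{"slide": [0.0285,0.0085,0.021],"twist": 0},{"slide": [0,0,0],"twist": 0}]' --grip 0.1

```text
clock: 31.25
position: [0.3898, 0.3133, 0.179]
tool_rot: [[-0.463, 0.824, 0.326], [0.875, 0.484, 0.02], [-0.141, 0.295, -0.945]]
wrist_force: [-0.8, -0.4, 0.2]
grip_width: 0.0384
```

```bash
python3 - <<'E'
from h import *
o=st();R=o["tool_rot"];p=o["position"];tz=R[:,2]
c=shot('wrist','w13');c=shot('scene','s13');crop('s13','s13a',180,60,340,220,4)
G=np.array([.4167,.316,.107]);e=G+.011*tz;print(R.T@(e-p))
E
```

```text
clock 31.25
joint_pos [19.4488, -2.407, -70.0041, 116.4429, 14.7487, 52.164, -29.5054]
position [0.3898, 0.3133, 0.179]
tool_rot [[-0.4631, 0.8242, 0.3258], [0.875, 0.4836, 0.0204], [-0.1407, 0.2946, -0.9452]]
wrist_force [-0.8459, -0.4108, 0.1817]
ft_torque [-0.0786, 0.3527, 0.0054]
grip_width 0.0384
[6.67793105e-05 2.26455310e-03 8.78164244e-02]
```

View pics/w13.png

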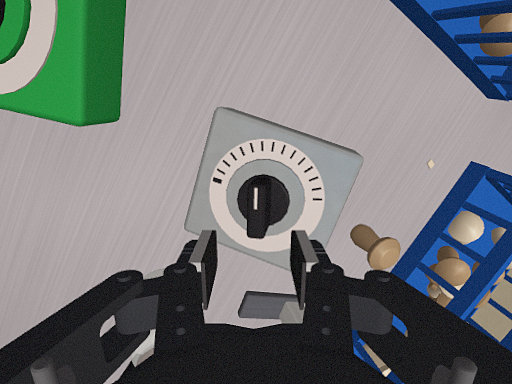

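View pics/s13a.png

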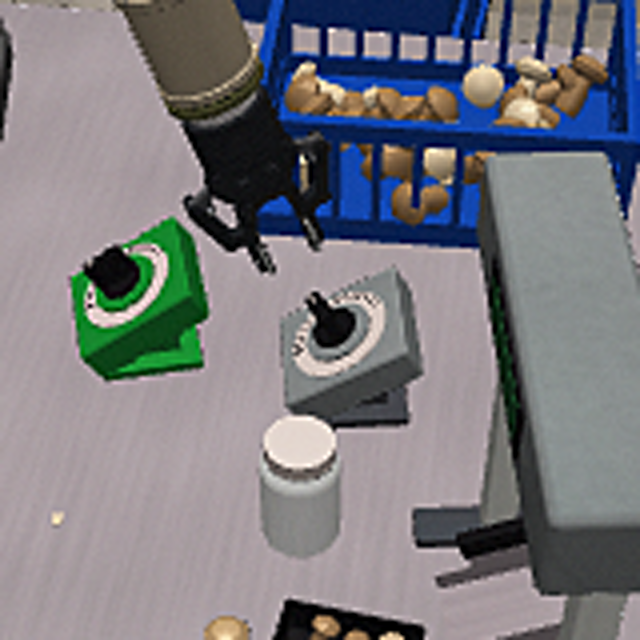

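Emit:
move_arm --plan '[{"slide": [0,0.0025,0.012],"twist": 0},{"slide": [0,0,0.012],"twist": 0},{"slide": [0,0,0.012],"twist": 0},{"slide": [0,0,0.012],"twist": 0},{"slide": [0,0,0.012],"twist": 0},{"slide": [0,0,0],"twist": 0},{"slide": [0,0,0],"twist": 0},{"slide": [0,0,0],"twist": 0},{"slide": [0,0,0],"twist": 0},{"slide": [0,0,0],"twist": 0}]'

```text
clock: 32.6
position: [0.4129, 0.3146, 0.1247]
tool_rot: [[-0.46, 0.825, 0.33], [0.876, 0.481, 0.019], [-0.143, 0.298, -0.944]]
wrist_force: [0.2, -0.8, -0.6]
grip_width: 0.0384
```

```bash
python3 - <<'E'
from h import *
o=st();R=o["tool_rot"];p=o["position"];tz=R[:,2]
c=shot('wrist','w14')
G=np.array([.4167,.316,.107]);e=G+.011*tz;print(R.T@(e-p))
E
```

```text
clock 32.6
joint_pos [14.0247, 10.5624, -68.4147, 117.8603, 32.6894, 49.8724, -43.6238]
position [0.4129, 0.3146, 0.1247]
tool_rot [[-0.4598, 0.8245, 0.3297], [0.8764, 0.4812, 0.0189], [-0.143, 0.2977, -0.9439]]
wrist_force [0.2323, -0.7969, -0.6374]
ft_torque [0.02, 0.3687, -0.0308]
grip_width 0.0384
[ 0.00202124 -0.00148757  0.02893072]
```

View pics/w14.png

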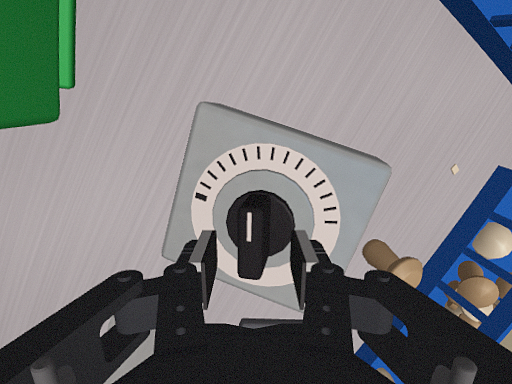

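Emit:
move_arm --plan '[{"slide": [0.001,-0.0005,0.007],"twist": 0},{"slide": [0.001,0,0.007],"twist": 0},{"slide": [0,0,0.007],"twist": 0},{"slide": [0,0,0.005],"twist": 0},{"slide": [0,0,0],"twist": 0},{"slide": [0,0,0],"twist": 0},{"slide": [0,0,0],"twist": 0},{"slide": [0,0,0],"twist": 0},{"slide": [0,0,0],"twist": 0},{"slide": [0,0,0],"twist": 0}]'

```text
clock: 33.9
position: [0.4197, 0.3171, 0.0997]
tool_rot: [[-0.46, 0.824, 0.329], [0.876, 0.482, 0.019], [-0.143, 0.297, -0.944]]
wrist_force: [-6.9, -2.7, 8.6]
grip_width: 0.0386
```

```bash
python3 - <<'E'
from h import *
o=st();R=o["tool_rot"];p=o["position"];tz=R[:,2]
c=shot('wrist','w15')
G=np.array([.4167,.316,.107]);e=G+.011*tz;print(R.T@(e-p))
E
```

```text
clock 33.9
joint_pos [10.2174, 14.758, -65.4423, 118.3472, 38.4991, 48.8656, -48.2789]
position [0.4197, 0.3171, 0.0997]
tool_rot [[-0.4604, 0.8243, 0.3295], [0.8761, 0.4818, 0.019], [-0.143, 0.2974, -0.944]]
wrist_force [-6.8842, -2.6566, 8.642]
ft_torque [-0.4411, 0.895, -0.1291]
grip_width 0.0386
[-0.00060438 -0.00085077  0.00305921]
```

View pics/w15.png

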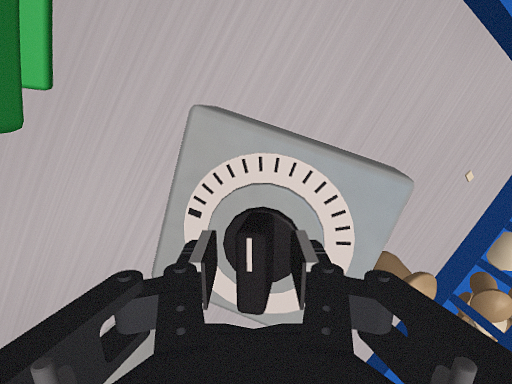

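Emit:
move_arm --plan '[{"slide": [0,0,-0.003],"twist": 0},{"slide": [0,0,-0.003],"twist": 0},{"slide": [0,0,0],"twist": 0},{"slide": [0,0,0],"twist": 0},{"slide": [0,0,0],"twist": 0},{"slide": [0,0,0],"twist": 0},{"slide": [0,0,0],"twist": 0},{"slide": [0,0,0],"twist": 0},{"slide": [0,0,0],"twist": 0},{"slide": [0,0,0],"twist": 0}]' --grip 0.45

```text
clock: 35.2
position: [0.4181, 0.3166, 0.1052]
tool_rot: [[-0.46, 0.825, 0.33], [0.876, 0.481, 0.019], [-0.143, 0.298, -0.944]]
wrist_force: [0.1, -0.1, -1.2]
grip_width: 0.0232
```

```bash
python3 - <<'E'
from h import *
o=st();R=o["tool_rot"];p=o["position"];tz=R[:,2]
c=shot('wrist','w16')
G=np.array([.4167,.316,.107]);e=G+.011*tz;print(R.T@(e-p))
E
```

```text
clock 35.2
joint_pos [11.0338, 13.8702, -66.1301, 118.2625, 37.2751, 49.0933, -47.344]
position [0.4181, 0.3166, 0.1052]
tool_rot [[-0.46, 0.8245, 0.3295], [0.8764, 0.4813, 0.0191], [-0.1428, 0.2976, -0.944]]
wrist_force [0.1248, -0.0556, -1.2166]
ft_torque [-0.0337, 0.3783, -0.0983]
grip_width 0.0232
[-0.00010976 -0.0009369   0.00882242]
```

View pics/w16.png

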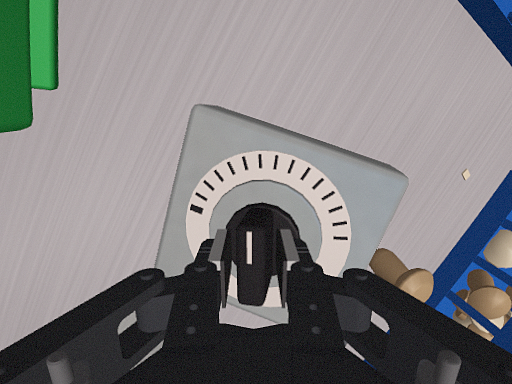

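Emit:
move_arm --plan '[{"slide": [0,0,0],"twist": -0.04},{"slide": [0,0,0],"twist": -0.04},{"slide": [0,0,0],"twist": -0.04},{"slide": [0,0,0],"twist": -0.04},{"slide": [0,0,0],"twist": -0.04},{"slide": [0,0,0],"twist": -0.04},{"slide": [0,0,0],"twist": -0.04},{"slide": [0,0,0],"twist": -0.04},{"slide": [0,0,0],"twist": 0},{"slide": [0,0,0],"twist": 0}]'

```text
clock: 36.5
position: [0.4181, 0.3162, 0.105]
tool_rot: [[-0.943, 0.057, 0.329], [0.066, 0.998, 0.018], [-0.327, 0.039, -0.944]]
wrist_force: [-2.2, -1.9, 0.4]
grip_width: 0.0234
```

```bash
python3 - <<'E'
from h import *
o=st();R=o["tool_rot"];p=o["position"];tz=R[:,2]
c=shot('wrist','w17')
a=np.radians(12);u=np.array([np.cos(a)*.866,np.sin(a)*.866,.5]);y=np.array([-np.sin(a),np.cos(a),0])
t=-R[:,0];print("tool angle vs ind x (cw+)",np.degrees(np.arctan2(-(R[:,0]@-y)*-1, R[:,0]@-u)))
G=np.array([.4167,.316,.107]);e=G+.011*tz;print(R.T@(e-p))
E
```

```text
clock 36.5
joint_pos [18.3793, 19.1844, -75.6856, 118.1015, 43.9164, 52.6233, 5.6346]
position [0.4181, 0.3162, 0.105]
tool_rot [[-0.9426, 0.0565, 0.3292], [0.0663, 0.9976, 0.0185], [-0.3274, 0.0392, -0.9441]]
wrist_force [-2.1719, -1.9145, 0.4285]
ft_torque [-0.3395, 0.5719, -0.1397]
grip_width 0.0234
tool angle vs ind x (cw+) -15.34778372320297
[ 0.00065662 -0.00022753  0.008669  ]
```

View pics/w17.png

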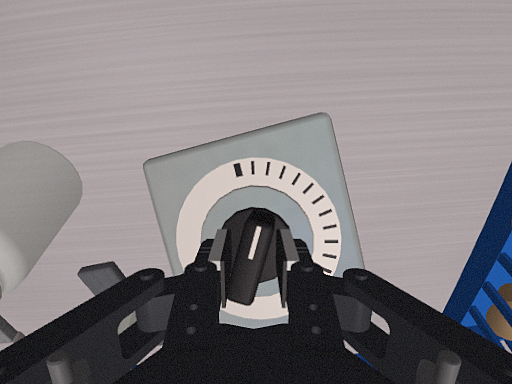

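Emit:
move_arm --plan '[{"slide": [0,0,0],"twist": -0.03},{"slide": [0,0,0],"twist": -0.03},{"slide": [0,0,0],"twist": -0.03},{"slide": [0,0,0],"twist": 0},{"slide": [0,0,0],"twist": 0},{"slide": [0,0,0],"twist": 0},{"slide": [0,0,0],"twist": 0},{"slide": [0,0,0],"twist": 0},{"slide": [0,0,0],"twist": 0},{"slide": [0,0,0],"twist": 0}]'

```text
clock: 37.8
position: [0.4182, 0.3165, 0.1052]
tool_rot: [[-0.92, -0.211, 0.33], [-0.217, 0.976, 0.019], [-0.326, -0.054, -0.944]]
wrist_force: [-1.2, -2.1, 1.4]
grip_width: 0.0235
```

```bash
python3 - <<'E'
from h import *
o=st();R=o["tool_rot"];p=o["position"];tz=R[:,2]
c=shot('wrist','w18')
a=np.radians(12);u=np.array([np.cos(a)*.866,np.sin(a)*.866,.5]);y=np.array([-np.sin(a),np.cos(a),0])
print(np.degrees(np.arctan2(-(R[:,0]@-y)*-1, R[:,0]@-u)))
E
```

```text
clock 37.8
joint_pos [20.0238, 21.1648, -78.2057, 118.052, 46.1733, 53.9951, 20.5094]
position [0.4182, 0.3165, 0.1052]
tool_rot [[-0.9202, -0.2114, 0.3295], [-0.2174, 0.9759, 0.019], [-0.3256, -0.0542, -0.944]]
wrist_force [-1.1913, -2.1202, 1.362]
ft_torque [-0.3951, 0.4027, -0.14]
grip_width 0.0235
1.247723489563587
```

View pics/w18.png

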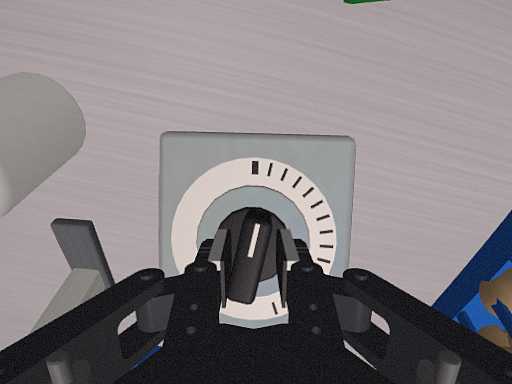

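Tool is square to the dial; the knob lags about 17°. Close gently.

Emit:
move_arm --plan '[{"slide": [0,0,0],"twist": 0},{"slide": [0,0,0],"twist": 0},{"slide": [0,0,0],"twist": 0},{"slide": [0,0,0],"twist": 0},{"slide": [0,0,0],"twist": 0},{"slide": [0,0,0],"twist": 0},{"slide": [0,0,0],"twist": -0.01},{"slide": [0,0,0],"twist": -0.01},{"slide": [0,0,0],"twist": 0},{"slide": [0,0,0],"twist": 0}]' --grip 0.75 --grip_force 20

```text
clock: 39.1
position: [0.4192, 0.3152, 0.1056]
tool_rot: [[-0.906, -0.265, 0.33], [-0.275, 0.961, 0.016], [-0.322, -0.076, -0.944]]
wrist_force: [-2.4, -10.1, 10.7]
grip_width: 0.0138
```

```bash
python3 - <<'E'
from h import *
o=st();c=shot('wrist','w19')
E
```

```text
clock 39.1
joint_pos [20.3617, 21.5154, -78.6034, 117.9925, 46.6008, 54.4007, 23.7647]
position [0.4192, 0.3152, 0.1056]
tool_rot [[-0.906, -0.2649, 0.3302], [-0.2751, 0.9613, 0.0162], [-0.3217, -0.0762, -0.9438]]
wrist_force [-2.4264, -10.1106, 10.6671]
ft_torque [-1.1754, 0.1053, -1.6487]
grip_width 0.0138
```

View pics/w19.png

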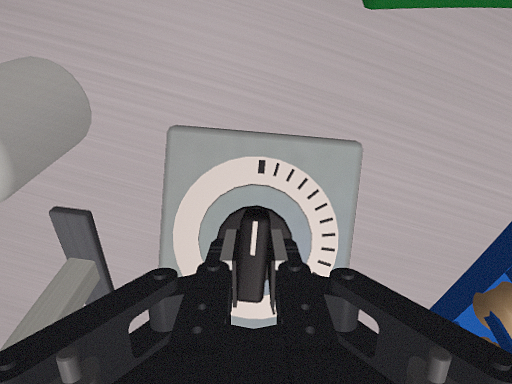

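Emit:
move_arm --plan '[{"slide": [0,0,0],"twist": 0},{"slide": [0,0,0],"twist": 0},{"slide": [0,0,0],"twist": 0},{"slide": [0,0,0],"twist": 0},{"slide": [0,0,0],"twist": 0},{"slide": [0,0,0],"twist": 0},{"slide": [0,0,-0.01],"twist": 0},{"slide": [0,0,-0.02],"twist": 0},{"slide": [0,0,-0.03],"twist": 0},{"slide": [0,0,-0.03],"twist": 0}]' --grip 0.3

```text
clock: 40.4
position: [0.389, 0.3143, 0.1856]
tool_rot: [[-0.906, -0.269, 0.326], [-0.279, 0.96, 0.017], [-0.317, -0.076, -0.945]]
wrist_force: [-0.5, -0.6, -0.6]
grip_width: 0.0297
```

```bash
python3 - <<'E'
from h import *
o=st();c=shot('wrist','w20');c=shot('scene','s20');crop('s20','s20a',180,80,380,290,3)
crop('w20','w20a',150,100,380,310,3)
E
```

```text
clock 40.4
joint_pos [31.9229, -5.2448, -80.5168, 115.6701, 10.7029, 52.3423, 51.6234]
position [0.389, 0.3143, 0.1856]
tool_rot [[-0.9063, -0.2693, 0.3259], [-0.2793, 0.9601, 0.0167], [-0.3174, -0.0758, -0.9453]]
wrist_force [-0.4501, -0.5626, -0.5968]
ft_torque [-0.0915, 0.4297, -0.0187]
grip_width 0.0297
```

View pics/w20a.png

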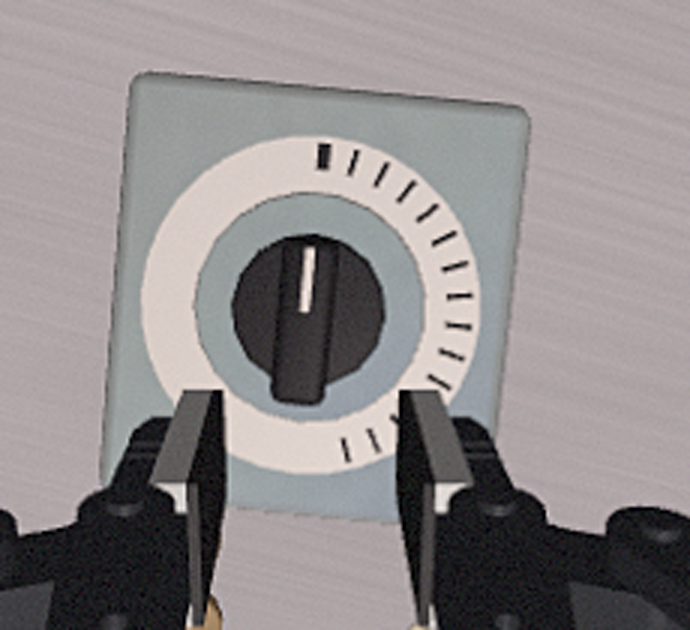

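View pics/s20a.png

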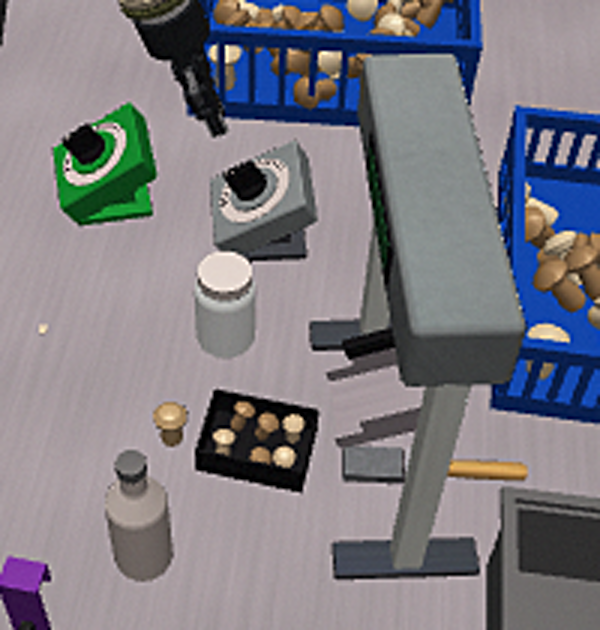

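Emit:
move_arm --plan '[{"slide": [0,0,-0.01],"twist": 0},{"slide": [0,0,0],"twist": 0},{"slide": [0,0,0],"twist": 0},{"slide": [0,0,0],"twist": 0},{"slide": [0,0,0],"twist": 0},{"slide": [0,0,0],"twist": 0},{"slide": [0,0,0],"twist": 0},{"slide": [0,0,0],"twist": 0},{"slide": [0,0,0],"twist": 0},{"slide": [0,0,0],"twist": 0}]'

```text
clock: 41.75
position: [0.3865, 0.3131, 0.1945]
tool_rot: [[-0.906, -0.268, 0.327], [-0.278, 0.96, 0.015], [-0.318, -0.077, -0.945]]
wrist_force: [0.8, -0.6, -1.0]
grip_width: 0.0296
```

```bash
python3 - <<'E'
from h import *
c=shot('scene','s21')
a=load('s12')["image"].astype(int);b=c["image"].astype(int);print(abs(a-b)[180:260,270:340].max(), abs(load('s20')["image"].astype(int)-b)[180:260,270:340].max())
print(ctrl.hand_in())
E
```

```text
11 12
the job is handed in; nothing more can be done
None
```

The scoop hangs on the load bar between the collars and the peak pointer knob is back at its zero stop. I handed the job in at about 42 s, with the gripper open and clear of everything.

**How the scoop was hung:** The moves offer no tilt command, so I tilted the tool to about 20° by pushing the arm up against a joint limit. I brought the hook in from the front and lowered it until the bar took the weight, then drew it back until the lip met the bar. The grip was opened in steps.

**How the knob was reset:** I turned it anticlockwise to the stop. The stop pushed back with about 1.6 N m against the knob's 0.03 N m friction.

**Last checks:**
- **Scoop:** the area around it looked the same in scene pictures taken about 12 s and 1 s before hand-in, apart from image noise, so it hangs still.
- **Knob:** the white mark lies parallel to the box's sides within about 1° and points at the thick tick.
- **Other objects:** the bottle, tub, punnet, mushrooms and brush look unmoved in the scene pictures. I did not check the weight or the look-alikes separately at the end.

**What disagreed or came close:**
- A fingertip touched the knob or the box face with about 11 N on the first approach. I backed off 6 mm.
- Joint 2 read -28.6501° against its -28.65° limit while retreating from the scale, and I moved it off at once.
- My measured height of the indicator box was about 6 mm lower than the description implies.

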